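# Test the trip switch of the workshop power box and tag it

## Task

Test the yellow power box before the craft class: press the red test button gently until the blue lever drops, then lift the lever fully back up so that it stays. Then take the green badge from its wooden stand, pass its T foot down through the slot in the top of the box and give it a quarter turn so that it holds, standing with its collar flat on the box; leave the things around it alone.

Things in the scene. Friction and masses are not known exactly. Their poses are not given: they have to be found in the camera images.
- box: Yellow power box, fixed, 207 deep (its x = -107 to 100) x 260 wide (its y) x 136 high; origin on its underside, z up. The front half is a panel that starts 61 mm up at x = -107 and rises toward +x at 30 deg; the flat aluminium top spans x = 23 to 100. Pushing on the box, button or lever with more than 40 N spoils the test.
- guard_bar (a point): Middle of a fixed steel guard bar, 14 mm thick, along the box's y, 192 mm above the table (centre line), on posts 122 mm to either side. It stands straight above the button and the lever, in the way of a tool that points straight down: come in along the panel's normal, tool leaning 20 to 40 deg, its upper end toward the box's front.
- test_top (a point): Centre of the top of the red test button, 22 mm across, standing 10 mm out of a white breaker module (110 along the slope x 115 wide) on the panel. Axes: x up the slope, y across (as the box's y), z straight out of the panel (30 deg from vertical, leaning to the box's front).
- rcd_test (a joint): Travel of the test button into the panel (m): 0 out, 0.007 fully in; springs back. The trip comes at about 4 mm and needs about 9 to 13 N at the worst, then the resistance falls.
- lever_pivot (a point): Hinge axis of the blue lever, 8 mm below the module's face, in the lever's middle plane; same axes as test_top (x up the slope, y along the hinge, z out of the panel). It lies 56 mm to the +y side and 8 mm up the slope from the button's axis. Does not move with the lever.
- lever_tip (a point): Middle of the end of the blue lever, 46 mm from its hinge; lever 20 wide (y), 13 thick at its end, 10 thick below. When up (on) it leans 0.5 rad from the panel's z toward +x (up the slope); when dropped it leans 0.5 rad toward -x (down the slope).
- rcd_lever (a joint): Lever angle (rad): 0 up (on), 1.0 dropped. Snaps over at about 0.35: below that it goes up by itself and stays, above that it falls down. Lifting takes about 3 N at the end of the lever. Only the test button may drop it.
- tag_mid (a point): Centre of the grip plate of the green badge, loose, about 50 g, upright. Plate 12 thick (its x) x 38 wide (its y) x 42 high (21 above and below this point). Under it a black collar 34 across (21 to 25 mm below this point), a stem 8 across and 9 long, and at the foot a T bar 30 long (along its y) x 8 x 8.
- tag_bar (a point): Centre of the badge's T bar, 38 mm below tag_mid, 13 mm below the underside of the collar; same axes, bar along y.
- stand: Dark wooden stand, fixed, 70 x 80 x 40 high, origin at the centre of its underside; the badge's foot stands freely in its 20 x 42 pocket, the collar on the stand's top; lift straight up.
- slot (a point): Centre of the slot in the box's aluminium top, at the top surface (136 above the table). Slot 36 long (along its y) x 11 wide (its x), plate 6 thick, a hollow 30 deep below with room to turn the bar. x, y, z axes as box. With the collar on the plate the bar hangs 3 mm clear of the underside.
- bead_jar: Bystander: glass jar with red lid, 64 across, 85 high, origin at its underside.
- spool: Bystander: red thread spool, 44 across, 50 high, origin at its underside.
- bead_box: Bystander: blue bead box, 70 x 100 x 35 high, origin at its underside.
Things that resemble listed ones, but are neither listed nor needed, are in the scene too. What is shaped like the part that bears tag_mid but pink or purple is not meant.

How it is judged:
By the outcome, as a careful person would: the job done as asked, in the order asked, and still so for the second after the job is handed in, with the robot touching nothing.
It also fails if it takes over 72 s, if anything falls off the work surface, if the arm or the gripper's body presses on something with over 40 N, if the wrist force passes 120 N, or if a joint passes its speed limit or range.

## Robot

A 6-joint arm with a two-finger parallel gripper is mounted at the origin on the work surface. World frame = base frame: x ahead of the robot, y to its left, z up, the work surface at z = 0. Lengths are in m, angles in degrees, forces in N, time in s.
With the tool pointing down it reaches from about 0.4 to 0.825 m from the base axis. Payload 7 kg.
Tool frame: the origin (TCP) lies between the finger pads; the fingertips stand 11 mm ahead of it and the grasp point (between the pads) lies 8 mm behind it; z points along the fingers, y is the direction in which the jaws open and shut (so a half turn about z gives the same grasp; the last joint's range is limited). The gripper opens to 88 mm and grips with 3 to 60 N. Pads are 19 mm wide; open, the fingers measure 130 mm over their backs; the gripper's body (78 mm by 193 mm) begins 47 mm behind the grasp point.
Start: joints at [-58.894, 20.546, 0.682, 0, -70.136, -16.507], TCP at [0.17, -0.653, 0.238] pointing down, gripper open.
Joint ranges: [-176.03, 176.03], [-82.01, 121.73], [-58.28, 71.71], [-173.87, 95.51], [-174.79, -0.11], [-173.66, 173.66]. Speed limits (degrees/s): [136.94, 136.94, 172.46, 180, 180, 180].

## Interface

Orientations are given as [roll, pitch, yaw] about the fixed x, y, z axes, in that order (R = Rz(yaw) Ry(pitch) Rx(roll)).
In Python, from bench import * gives the robot as it stands. The module is installed in compiled form; this text tells all that it offers.
- The arm moves only by the tool apply_moves, never from a script. Its argument "moves" is a list that holds one entry, the list of rows, each a list of 6 numbers: the shift along the world's x, y, z in m, then the turn, a rotation vector about the world's x, y, z in degrees. A call has exactly 5 rows; each row shifts and turns the pose as measured when the row begins; what a row does not reach is not made up. A row lasts 1/10 s, in which the tool goes at most 50 mm and 8.59 degrees, less where a joint would pass 70% of its speed; a pose out of reach is approached as far as the arm can. A call is refused whole if a number of a shift passes 0.05 or a number of a turn 8.59, either way. A call with a gripper value outside its range is refused whole. "claw" is the closure, from -1 (fully open) to 1 (shut), so that 0 is half open, set as the call begins (left out, the last holds). The fingers move at their own pace and stop on an object; the grip force is fixed at half the most. Time passes only in rows, so rows that do not move let the fingers close, or fill a call up. It gives the time, the measured TCP pose, the force and the opening at its end, in the units of the state.
- get_state(): the state, without advancing time (a new reading comes with each control period).
- camera(name): name is "scene" or "top" or "wrist"; returns (picture, depth): 384x512x3 uint8, red, green, blue; 384x512 float32, m along the optical axis (not along the pixel's ray), 0 where there is no reading.
- get_calibration(name): a dict with "intrinsics" (3x3 intrinsics, pixels), "T" (4x4, takes a point from camera to world coordinates). Camera axes: x right, y up, looking along -z (the intrinsics and any distortion apply to the point x, -y, -z); pixel columns grow to the right and rows downward; lengths in m; the calibration is good to about 2 mm. A picture is of the moment at which its call begins: read the wrist's pose just before it. get_calibration takes no time and is no camera call; for the wrist camera it gives the pose at the moment of the call.
- sign_off(): hands the job in, once; it reports no verdict.
Trained networks look in the newest picture that a camera, given by its name, has taken for a name from the list of things; names that differ only in an ending like _2 or _b are one class to them, and where a whole thing is asked for, a point or a joint stands for the part that bears it (a point fixed in the world has none). Each returns a list of dicts, best first, with "confidence" (0 to 1); they miss things now and then, are a little off and sometimes report something else, mostly with a low value. They report only what shows in the picture. A call takes as long as a camera call. They do not tell look-alikes from the thing itself.
- boxes_of(query, camera): "pixel" ([column, row] in pixels, amid what is visible of it).
- spot_point(query, camera): "pixel" ([column, row] in pixels: a listed point, or the origin of a listed thing).
The state is a dict: "time_s": time; "qpos": joint angles; "joint_vel": joint speeds; "joint_torque": joint torques, N m; "eef_pos": TCP position; "tool_rot": TCP orientation; "force": force on the tool from outside, world axes, zero at the start; "torque": the same for the moment, N m; "grip_width": opening from 0.0 (shut) to 1.0 (fully open).
Only numpy, scipy, OpenCV 4.12 (cv2) and the standard library are available. Lean on these libraries where they do the work, as an engineer would, in place of code of your own. Each camera call takes 0.05 s, during which the arm holds its last target.

## Working session

There is one attempt and no reset: what is moved stays moved. The work goes in short steps, Python scripts to look and compute and a tool call to move; the robot and the scene stay as the last step left them, time stands still between calls to the robot, and variables do not carry over. Pictures are saved under pics/ and viewed, and the job is handed in when it is done.

Besides the shell and the picture viewer there is one more tool, called after "Call:" as name([rows], argument=value, ...), one row to a line, values as JSON. apply_moves: Moves the arm, as the interface text tells. Its arguments: {"type":"object","properties":{"moves":{"type":"array"},"claw":{"type":"number"}},"required":["moves"]}

```bash
mkdir -p pics
cat > h.py <<'E'
from bench import *
import numpy as np, cv2
from scipy.spatial.transform import Rotation as R
def save(name,img,scale=1,crop=None):
    im=img[...,::-1]
    if crop: im=im[crop[1]:crop[3],crop[0]:crop[2]]
    if scale!=1: im=cv2.resize(im,None,fx=scale,fy=scale,interpolation=cv2.INTER_CUBIC)
    cv2.imwrite('pics/'+name+'.png',im)
def ray(cal,px):
    K=cal['intrinsics'];T=cal['T']
    x=(px[0]-K[0][2])/K[0][0];y=(px[1]-K[1][2])/K[1][1]
    return T[:3,3],T[:3,:3]@np.array([x,-y,-1.0])
def deproj(cal,px,d):
    o,r=ray(cal,px);return o+r*d
def atz(cal,px,z):
    o,r=ray(cal,px);return o+r*(z-o[2])/r[2]
def proj(cal,p):
    T=np.asarray(cal['T']);q=T[:3,:3].T@(np.asarray(p)-T[:3,3]);K=np.asarray(cal['intrinsics'])
    return [K[0,2]+K[0,0]*q[0]/-q[2],K[1,2]+K[1,1]*(-q[1])/-q[2]]
E
python3 - <<'E'
from h import *
np.set_printoptions(precision=4,suppress=True)
s=get_state();print(s)
for c in ['scene','top','wrist']:
    cal=get_calibration(c);print(c,{k:np.round(v,4).tolist() if k!='x' else v for k,v in cal.items()})
    p,d=camera(c);save(c+'0',p);np.save(c+'_d.npy',d);np.save(c+'_p.npy',p)
E
```

```text
{'time_s': 0.0, 'qpos': array([-58.8923,  20.5905,   0.6338,  -0.0203, -70.1358, -16.5082]), 'joint_vel': array([-0.059 , -0.0858, -0.0256, -0.0534,  0.0041, -0.0728]), 'joint_torque': array([ -0.    , -58.2722,  29.3061,   6.9969,   0.0069,  -0.0002]), 'eef_pos': array([ 0.17  , -0.6528,  0.2366]), 'tool_rot': array([ 179.9059,   -0.008 , -165.4074]), 'force': array([0.0037, 0.6337, 0.0705]), 'torque': array([-0.032 ,  0.0266, -0.0229]), 'grip_width': 1.0005662400310418}
scene {'intrinsics': [[398.5001, 0.0, 253.0588], [0.0, 398.5001, 193.1886], [0.0, 0.0, 1.0]], 'T': [[-0.5146, -0.5469, 0.6604, 1.259], [0.8574, -0.3306, 0.3944, 0.4397], [0.0026, 0.7692, 0.639, 0.8742], [0.0, 0.0, 0.0, 1.0]]}
top {'intrinsics': [[468.4024, 0.0, 249.2906], [0.0, 468.4024, 193.2888], [0.0, 0.0, 1.0]], 'T': [[0.0129, 0.9833, -0.1813, 0.3069], [-0.9999, 0.0115, -0.0085, 0.0135], [-0.0063, 0.1814, 0.9834, 1.2202], [0.0, 0.0, 0.0, 1.0]]}
wrist {'intrinsics': [[295.2759, 0.0, 263.7787], [0.0, 295.2759, 191.222], [0.0, 0.0, 1.0]], 'T': [[-0.2524, -0.9336, -0.2545, 0.1015], [0.9676, -0.2429, -0.0684, -0.6697], [0.0021, -0.2635, 0.9647, 0.3842], [0.0, 0.0, 0.0, 1.0]]}
```

View pics/scene0.png

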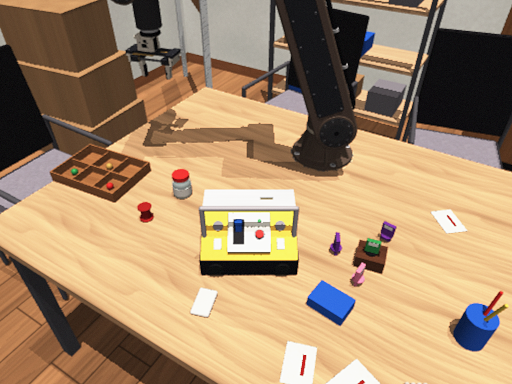

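View pics/top0.png

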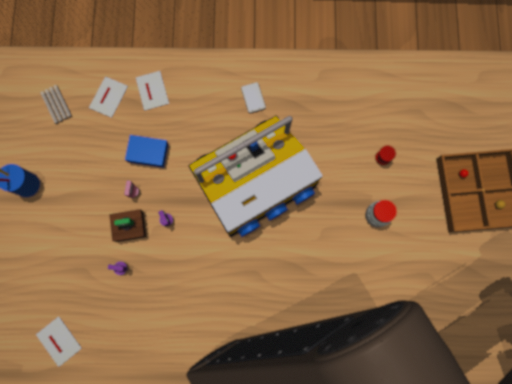

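View pics/wrist0.png

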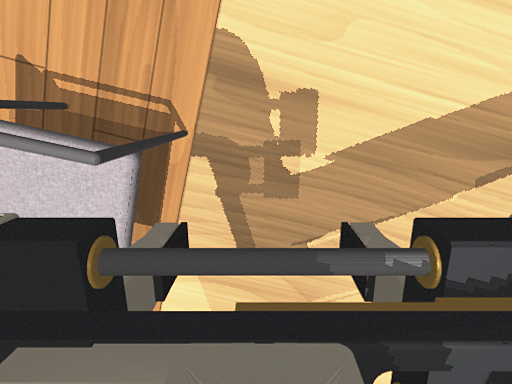

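Run:
```python
from h import *
np.set_printoptions(precision=4,suppress=True)
for c in ['scene','top']:
    cal=get_calibration(c);d=np.load(c+'_d.npy')
    for q in ['box','guard_bar','test_top','lever_pivot','lever_tip','tag_mid','tag_bar','stand','slot','bead_jar','spool','bead_box']:
        for r in spot_point(q,c)[:4]:
            px=r['pixel'];i=[int(round(v)) for v in px]
            dd=d[i[1],i[0]] if 0<=i[1]<384 and 0<=i[0]<512 else 0
            print(c,q,np.round(px,1),round(r['confidence'],2),deproj(cal,px,dd))
print(get_state()['time_s'])
```

```text
scene box [250.4 242.9] 0.79 [0.6342 0.0588 0.0941]
scene box [265.9 199.9] 0.74 [0.5015 0.0299 0.1346]
scene guard_bar [249. 208.] 0.67 [0.6134 0.0422 0.1952]
scene test_top [258.9 228. ] 0.51 [0.5934 0.0609 0.1163]
scene lever_pivot [241.9 233.5] 0.68 [0.6287 0.0289 0.109 ]
scene lever_tip [233.4 217. ] 0.54 [ 0.606  -0.0123  0.1314]
scene tag_mid [389.  229.8] 0.74 [0.3418 0.3562 0.0467]
scene tag_mid [369.6 247.4] 0.68 [0.4519 0.3316 0.06  ]
scene tag_mid [336.  240.9] 0.68 [0.4732 0.2423 0.0564]
scene tag_mid [360.4 271.1] 0.49 [0.5457 0.3379 0.0613]
scene tag_bar [385.6 239.7] 0.73 [0.3441 0.3555 0.0067]
scene tag_bar [369.7 254.1] 0.64 [0.459  0.3375 0.0429]
scene tag_bar [336.9 250.5] 0.44 [0.4762 0.2509 0.0243]
scene stand [370.1 262.9] 0.87 [0.4746 0.3469 0.0274]
scene slot [265.  197.3] 0.81 [0.492  0.0216 0.1338]
scene slot [371.1 254.7] 0.3 [0.459  0.3416 0.0428]
scene bead_jar [180.8 191.2] 0.72 [ 0.508  -0.2873  0.0363]
scene spool [146.8 217.2] 0.69 [ 0.6451 -0.3156  0.0149]
scene spool [258.3 232.5] 0.27 [0.6099 0.0687 0.1174]
scene bead_box [327. 309.] 0.92 [0.6781 
[... 406 characters left out ...]
mid [117.4 265.7] 0.52 [0.3363 0.3431 0.0658]
top tag_mid [165.7 218.4] 0.43 [0.4551 0.232  0.0567]
top tag_bar [125.2 266.7] 0.68 [0.3348 0.3319 0.036 ]
top tag_bar [131.3 193.2] 0.64 [0.5213 0.3266 0.0398]
top tag_bar [128.9 223.1] 0.61 [0.4392 0.3169 0.0819]
top tag_bar [165.9 220. ] 0.6 [0.4506 0.2306 0.0606]
top stand [129.8 225.9] 0.58 [0.4368 0.325  0.0415]
top slot [247.2 200.2] 0.59 [0.496  0.028  0.1022]
top bead_jar [375.1 212.6] 0.84 [ 0.4722 -0.2849  0.0833]
top spool [379.2 159.9] 0.89 [ 0.625  -0.3207  0.0078]
top bead_box [148.2 152.1] 0.71 [0.6316 0.2895 0.0368]
top bead_box [249.  200.5] 0.47 [0.4953 0.0236 0.1026]
top bead_box [253.9 178.6] 0.46 [0.5422 0.0124 0.1367]
1.35
```

Run:
```python
from h import *
np.set_printoptions(precision=4,suppress=True)
P=np.load('scene_p.npy');T=np.load('top_p.npy')
a=cv2.resize(P[180:280,190:310],None,fx=5,fy=5,interpolation=cv2.INTER_CUBIC)
save('c1',a)
b=cv2.resize(P[210:295,310:410],None,fx=6,fy=6,interpolation=cv2.INTER_CUBIC);save('c2',b)
c=cv2.resize(T[105:245,180:330],None,fx=4,fy=4,interpolation=cv2.INTER_CUBIC);save('c3',c)
c=cv2.resize(T[170:290,90:190],None,fx=5,fy=5,interpolation=cv2.INTER_CUBIC);save('c4',c)
```

```text
(no output)
```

View pics/c1.png

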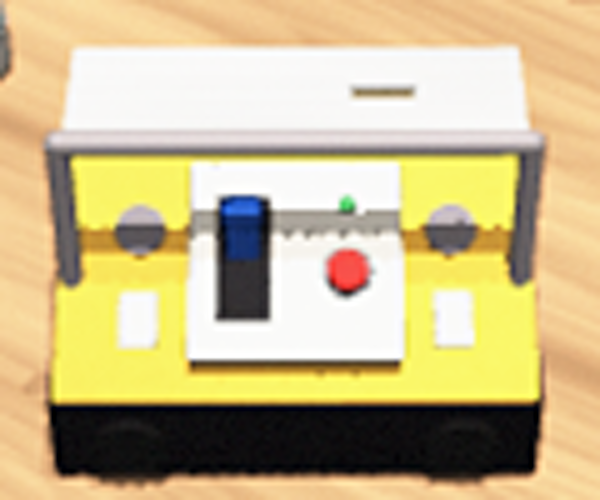

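View pics/c2.png

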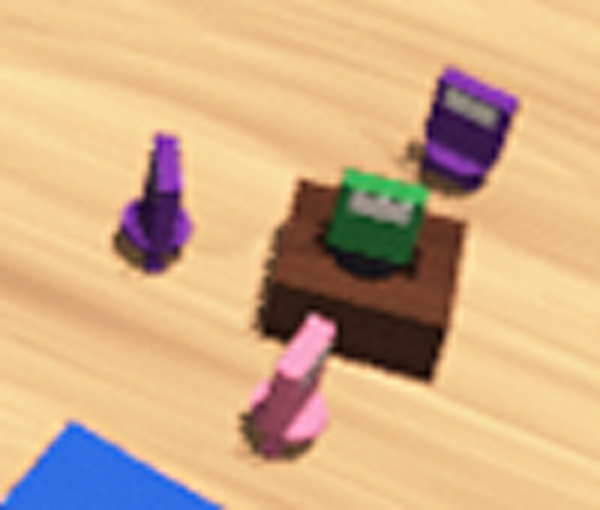

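View pics/c3.png

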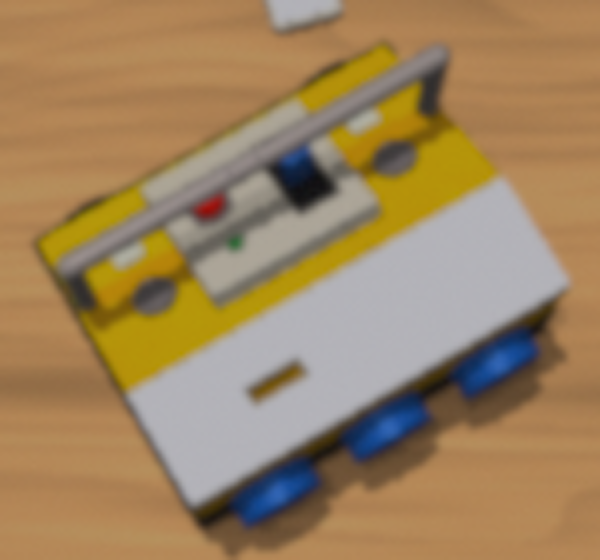

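View pics/c4.png

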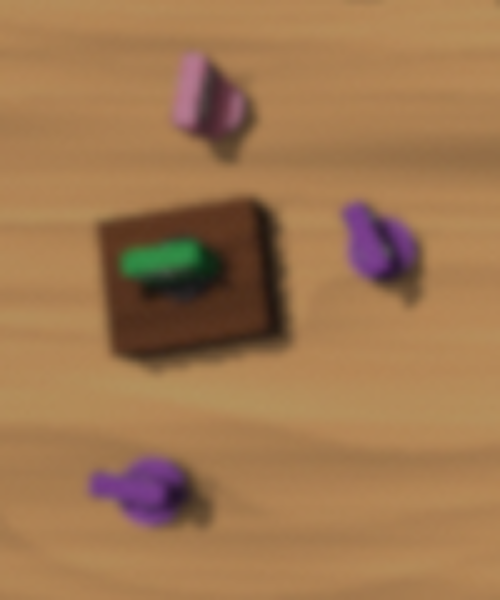

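```bash
cat >> h.py <<'E'
def cloud(cal,d):
    v,u=np.mgrid[0:384,0:512];K=np.asarray(cal['intrinsics']);T=np.asarray(cal['T'])
    x=(u-K[0,2])/K[0,0];y=(v-K[1,2])/K[1,1]
    pc=np.stack([x*d,-y*d,-d],-1)@T[:3,:3].T+T[:3,3]
    return pc
E
python3 - <<'E'
from h import *
np.set_printoptions(precision=4,suppress=True)
for c in ['scene','top']:
    cal=get_calibration(c);d=np.load(c+'_d.npy');p=np.load(c+'_p.npy');pc=cloud(cal,d)
    def m(zlo,zhi,cx,cy,r):
        return (d>0)&(pc[...,2]>zlo)&(pc[...,2]<zhi)&(np.hypot(pc[...,0]-cx,pc[...,1]-cy)<r)
    rng=p.max(-1).astype(int)-p.min(-1)
    M=m(.125,.147,.5,.0,.17)&(rng<50)
    M=cv2.morphologyEx(M.astype(np.uint8),cv2.MORPH_OPEN,np.ones((3,3),np.uint8))>0
    pts=pc[M]; print(c,'top plate n',len(pts),'z med',np.median(pts[:,2]))
    print(cv2.minAreaRect((pts[:,:2]*1000).astype(np.float32)))
    # slot: edges
    # green badge
    g=(p[...,1].astype(int)>p[...,0]+30)&(p[...,1].astype(int)>p[...,2]+20)&m(0.02,.12,.45,.33,.08)
    q=pc[g];print('green n',len(q),q.min(0),q.max(0),np.median(q,0))
    qt=q[q[:,2]>.08];print('top',len(qt),qt.mean(0) if len(qt) else 0, cv2.minAreaRect((qt[:,:2]*1000).astype(np.float32)))
    M=m(.032,.046,.45,.33,.08);q=pc[M];print('stand',np.median(q,0),cv2.minAreaRect((q[:,:2]*1000).astype(np.float32)))
    # bar
    M=m(.185,.21,.6,.0,.2);q=pc[M];print('bar',len(q),q.mean(0),cv2.minAreaRect((q[:,:2]*1000).astype(np.float32)))
    # red button
    r=(p[...,0].astype(int)>p[...,1]+90)&m(.08,.15,.6,.05,.08);q=pc[r];print('red',len(q),q.mean(0))
E
```

```text
scene top plate n 1734 z med 0.13435142868156452
((550.19091796875, 2.6385650634765625), (154.8740692138672, 259.28271484375), 30.459930419921875)
green n 139 [0.423  0.3189 0.0271] [0.5216 0.3759 0.0874] [0.4503 0.3377 0.0627]
top 45 [0.4476 0.3367 0.0844] ((446.86065673828125, 336.2591552734375), (14.916248321533203, 34.164302825927734), 10.964022636413574)
stand [0.4572 0.3435 0.0383] ((453.5239562988281, 332.5523986816406), (102.3870849609375, 126.10594177246094), 54.111175537109375)
bar 596 [0.6141 0.042  0.1938] ((612.8251953125, 42.252403259277344), (15.515957832336426, 256.415771484375), 31.63288116455078)
red 1687 [0.6016 0.0548 0.1085]
top top plate n 4052 z med 0.1359166153736734
((538.9638671875, -5.493316650390625), (130.5491180419922, 259.9292907714844), 31.162372589111328)
green n 88 [0.4361 0.3149 0.038 ] [0.4565 0.3667 0.0903] [0.4436 0.333  0.0848]
top 78 [0.443  0.3328 0.0852] ((443.33050537109375, 332.9530334472656), (12.94670295715332, 36.05464553833008), 9.381080627441406)
stand [0.4344 0.3317 0.0396] ((463.17230224609375, 339.95953369140625), (119.4914779663086, 81.39728546142578), 11.386966705322266)
bar 686 [0.6061 0.0384 0.1971] ((607.8821411132812, 37.270301818847656), (14.796578407287598, 255.66294860839844), 31.129112243652344)
red 136 [0.5477 0.024  0.1312]
```

Call:
apply_moves([
  [[0.015,0.04,0.025,0,0,3.3],[0.015,0.04,0.025,0,0,3.3],[0.015,0.04,0.025,0,0,3.3],[0.015,0.04,0.025,0,0,3.3],[0.015,0.04,0.025,0,0,3.3]],
])

```text
time_s: 1.85
eef_pos: [0.2431, -0.4497, 0.3571]
tool_rot: [179.3, -0.2, -148.7]
force: [2.0, -1.1, 0.3]
grip_width: 1.001
```

Call:
apply_moves([
  [[0.03,0.038,0,0,0,0],[0.03,0.038,0,0,0,0],[0.03,0.038,0,0,0,0],[0.03,0.038,0,0,0,0],[0.03,0.038,0,0,0,0]],
], claw=1)

```text
time_s: 2.35
eef_pos: [0.3956, -0.2527, 0.3647]
tool_rot: [180.0, 0.2, -148.7]
force: [0.4, -1.2, 0.5]
grip_width: 0.608
```

Call:
apply_moves([
  [[0.03,0.038,0,-3.1,5.1,0],[0.03,0.038,0,-3.1,5.1,0],[0.03,0.038,0,-3.1,5.1,0],[0.03,0.038,0,-3.1,5.1,0],[0.03,0.038,0,-3.1,5.1,0]],
])

```text
time_s: 2.85
eef_pos: [0.5474, -0.0555, 0.3731]
tool_rot: [-179.0, -29.7, -149.0]
force: [1.3, -1.2, 0.8]
grip_width: 0.152
```

Call:
apply_moves([
  [[0.03,0.034,-0.02,0,0,0],[0.03,0.034,-0.02,0,0,0],[0.03,0.034,-0.02,0,0,0],[0.03,0.034,-0.02,0,0,0],[0.03,0.034,-0.02,0,0,0]],
])

```text
time_s: 3.35
eef_pos: [0.6975, 0.1174, 0.2714]
tool_rot: [-178.9, -30.1, -148.8]
force: [1.5, 0.3, 0.1]
grip_width: 0.009
```

Run:
```python
from h import *
np.set_printoptions(precision=4,suppress=True)
s=get_state();print(s['eef_pos'],s['tool_rot'],s['qpos'])
cal=get_calibration('wrist');p,d=camera('wrist');save('w1',p);np.savez('w1.npz',p=p,d=d,T=cal['T'],K=cal['intrinsics'],e=s['eef_pos'],r=s['tool_rot'])
for q in ['guard_bar','test_top','lever_pivot','lever_tip','slot']:
    for r in spot_point(q,'wrist')[:3]:
        px=r['pixel'];i=[int(round(v)) for v in px]
        print(q,np.round(px,1),round(r['confidence'],2),deproj(cal,px,d[i[1],i[0]]))
```

```text
[0.6975 0.1174 0.2714] [-178.9459  -30.1467 -148.7758] [  26.9784   41.4724   32.5233    3.4101 -111.0276  -85.0988]
guard_bar [240.  121.4] 0.68 [0.6126 0.0401 0.1993]
test_top [270.9 167.6] 0.85 [0.6095 0.0708 0.1154]
lever_pivot [227.1 154.4] 0.7 [0.6264 0.0245 0.1313]
lever_pivot [494. 184.] 0.17 [0.4521 0.3272 0.0479]
slot [290.9  63.7] 0.88 [0.4679 0.0153 0.1009]
```

View pics/w1.png

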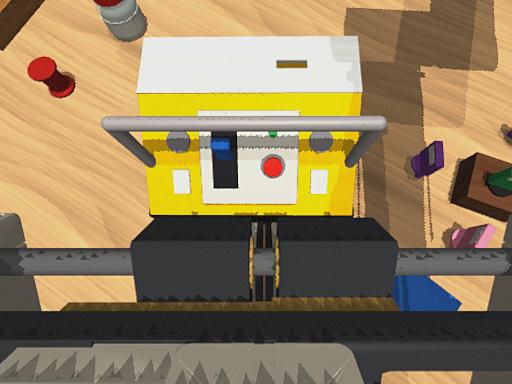

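Run:
```python
from h import *
np.set_printoptions(precision=4,suppress=True)
w=np.load('w1.npz');p=w['p'].astype(int);d=w['d'];cal=dict(T=w['T'],intrinsics=w['K']);pc=cloud(cal,d)
save('w1a',w['p'],5,(125,25,285,145));save('w1b',w['p'],5,(190,100,345,220))
def near(c,r):return np.hypot(pc[...,0]-c[0],pc[...,1]-c[1])<r
# button
m=(p[...,0]>p[...,1]+100)&(p[...,0]>p[...,2]+100)&near((.61,.07),.03)&(d>0)
v,u=np.nonzero(m);print('button px',u.mean(),v.mean(),len(u),u.min(),u.max(),v.min(),v.max(),'pc',np.median(pc[m],0),pc[m].min(0),pc[m].max(0))
# top plate
rng=p.max(-1)-p.min(-1)
m=(abs(pc[...,2]-.136)<.008)&near((.5,-.01),.17)&(rng<40)&(p.max(-1)>120)
m[:, :]&=(np.arange(384)[:,None]<100)
m=cv2.morphologyEx(m.astype(np.uint8),cv2.MORPH_OPEN,np.ones((3,3),np.uint8))>0
q=pc[m];print('plate',len(q),np.median(q[:,2]),np.polyfit(q[:,0],q[:,2],1))
# use ray intersection z=.136
v,u=np.nonzero(m);K=w['K'];T=w['T']
rr=np.stack([(u-K[0,2])/K[0,0],-(v-K[1,2])/K[1,1],-np.ones(len(u))],1)@T[:3,:3].T
xy=(T[:3,3]+rr*((.136-T[2,3])/rr[:,2])[:,None])[:,:2]
print(cv2.minAreaRect((xy*1000).astype(np.float32)))
# slot
m2=np.zeros_like(m);m2[56:72,270:312]=(p[56:72,270:312].max(-1)<160)
v,u=np.nonzero(m2);print('slot px',u.mean(),v.mean(),u.min(),u.max(),v.min(),v.max());print(atz(cal,(u.mean(),v.mean()),.136),[atz(cal,c,.136) for c in [(u.min()-.5,v.mean()),(u.max()+.5,v.mean()),(u.mean(),v.min()-.5),(u.mean(),v.max()+.5)]])
# bar
m=(pc[...,2]>.187)&(pc[...,2]<.205)&near((.61,.04),.16)&(d>0)
q=pc[m];print('bar',len(q),q.mean(0),cv2.minAreaRect((q[:,:2]*1000).astype(np.float32)))
# module face, plane fit: white pixels
m=(rng<40)&(p.max(-1)>150)&near((.61,.045),.09)&(pc[...,2]>.07)&(pc[...,2]<.15)
m[:125]=0;q=pc[m];A=np.c_[q[:,:2],np.ones(len(q))];s,_,_,_=np.linalg.lstsq(A,q[:,2],rcond=None);n=np.r_[-s[:2],1];n/=np.linalg.norm(n);print('module n',n,'tilt',np.degrees(np.arccos(n[2])),'az',np.degrees(np.arctan2(n[1],n[0])),'plane',s)
b=(np.array([.6095,.0708,.1154]));print('face z at button',s@[b[0],b[1],1])
```

```text
button px 272.53846153846155 166.91941391941393 273 264 281 158 176 pc [0.6081 0.0722 0.1166] [0.5961 0.062  0.1107] [0.618  0.0822 0.1217]
plate 12041 0.13610706308169285 [-0.0006  0.1364]
((518.2498168945312, -15.779891967773438), (77.00424194335938, 260.0978698730469), 31.1907958984375)
slot px 291.1861471861472 63.63636363636363 277 306 60 67
[0.4927 0.0273 0.136 ] [array([0.5017, 0.0125, 0.136 ]), array([0.4834, 0.0428, 0.136 ]), array([0.4878, 0.0244, 0.136 ]), array([0.4973, 0.03  , 0.136 ])]
bar 4527 [0.612  0.0427 0.1969] ((610.8882446289062, 41.219818115234375), (14.089073181152344, 254.91326904296875), 31.339706420898438)
module n [0.4124 0.2739 0.8689] tilt 29.67288920309045 az 33.589395182418 plane [-0.4746 -0.3152  0.415 ]
face z at button 0.10340138135658244
```

View pics/w1b.png

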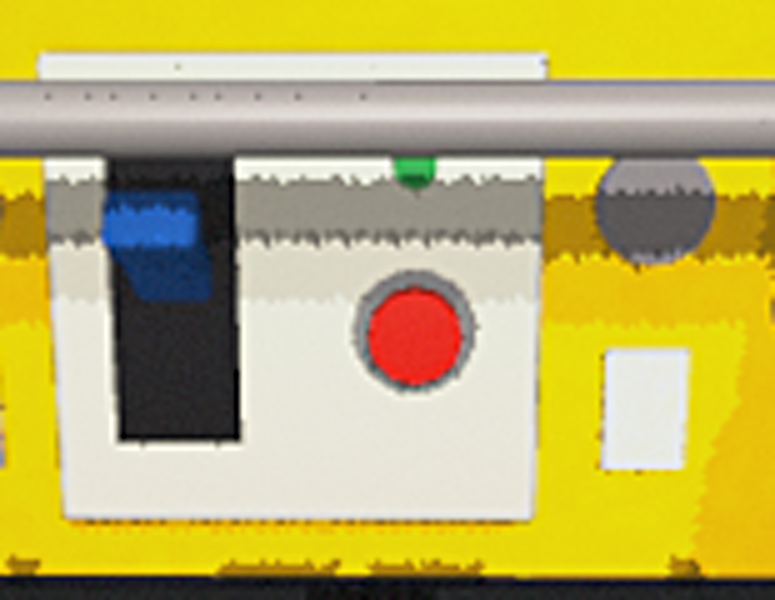

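```bash
cat >> h.py <<'E'
YB=31.19
bx=np.array([-np.cos(np.radians(YB)),-np.sin(np.radians(YB)),0]);by=np.array([-bx[1],bx[0],0]);bz=np.array([0,0,1.])
BO=np.array([.51825,-.01578,0])-.0615*bx
su=np.cos(np.radians(30))*bx+.5*bz; sn=-.5*bx+np.cos(np.radians(30))*bz
BT=np.array([.6081,.0722,.1166])
def Rtilt(t):
    t=np.radians(t);z=np.sin(t)*bx-np.cos(t)*bz;x=np.cos(t)*bx+np.sin(t)*bz
    return np.stack([x,np.cross(z,x),z],1)
def delta(pos,Rt):
    s=get_state();Rc=R.from_euler('xyz',s['tool_rot'],degrees=True).as_matrix()
    rv=np.degrees(R.from_matrix(Rt@Rc.T).as_rotvec())
    print('t',s['time_s'],'pos',np.round(s['eef_pos'],4),'force',np.round(s['force'],1),'| d mm',np.round((pos-s['eef_pos'])*1000,1),'rot',np.round(rv,2))
E
python3 - <<'E'
from h import *
Rt=Rtilt(33);tc=BT+.003*su-.011*Rt[:,2]
print('contact',tc,'hover',tc+.015*sn,'n',sn,'z',Rt[:,2])
delta(tc+.015*sn-.12*Rt[:,2],Rt)
for i in range(3): print(get_state()['eef_pos'])
# lever pivot & tip expected
lp=BT-.010*sn+.008*su+.056*by-.008*sn;print('pivot',lp, 'tip up',lp+.046*(np.cos(.5)*sn+np.sin(.5)*su),'tip dn',lp+.046*(np.cos(.5)*sn-np.sin(.5)*su))
w=np.load('w1.npz');cal=dict(T=w['T'],intrinsics=w['K'])
print([proj(cal,x) for x in (lp,lp+.046*(np.cos(.5)*sn+np.sin(.5)*su))])
E
```

```text
contact [0.61100252 0.07395713 0.12732538] hover [0.61741843 0.07784122 0.14031576] n [0.42772733 0.25893886 0.8660254 ] z [-0.465914   -0.28205642 -0.83867057]
t 3.65 pos [0.6966 0.1153 0.2733] force [-0.7 -0.5  0.6] | d mm [-23.2  -3.6 -32.3] rot [-0.71  2.97 -0.56]
[0.69655551 0.1153215  0.27325577]
[0.69655551 0.1153215  0.27325577]
[0.69655551 0.1153215  0.27325577]
pivot [0.6234753  0.01604568 0.10501154] tip up [0.62440384 0.0166078  0.15099873] tip dn [0.65708043 0.03638965 0.12894516]
[[np.float64(225.53467048138657), np.float64(157.26317034969054)], [np.float64(219.28206789091385), np.float64(142.0177552373073)]]
```

Call:
apply_moves([
  [[-0.008,-0.001,-0.011,-0.2,1.0,-0.2],[-0.008,-0.001,-0.011,-0.2,1.0,-0.2],[-0.007,-0.001,-0.01,-0.2,1.0,-0.2],[-0.014,-0.008,-0.025,0,0,0],[-0.014,-0.008,-0.025,0,0,0]],
])

```text
time_s: 4.15
eef_pos: [0.6426, 0.093, 0.1964]
tool_rot: [179.9, -32.4, -149.0]
force: [-0.5, -0.1, -0.5]
grip_width: 0.005
```

Call:
apply_moves([
  [[-0.009,-0.006,-0.017,0,0,0],[-0.009,-0.006,-0.017,0,0,0],[0,0,0,0,0,0],[0,0,0,0,0,0],[0,0,0,0,0,0]],
])

```text
time_s: 4.65
eef_pos: [0.6177, 0.0773, 0.16]
tool_rot: [179.7, -32.8, -149.2]
force: [0.7, -0.1, -0.0]
grip_width: 0.005
```

Run:
```python
from h import *
Rt=Rtilt(33);tc=BT+.003*su-.011*Rt[:,2]
s=get_state();print(s['force'],s['torque'])
p,d=camera('wrist');save('w2',p)
p,d=camera('scene');save('s2',p,5,(190,170,310,280))
delta(tc+.015*sn,Rt)
```

```text
[ 0.69469241 -0.09275695 -0.03157569] [ 0.89889009 -1.58315857 -0.06698104]
t 4.75 pos [0.6182 0.0775 0.1602] force [-0.8 -0.4  0.3] | d mm [ -0.7   0.3 -19.9] rot [-0.34  0.12  0.49]
```

View pics/w2.png

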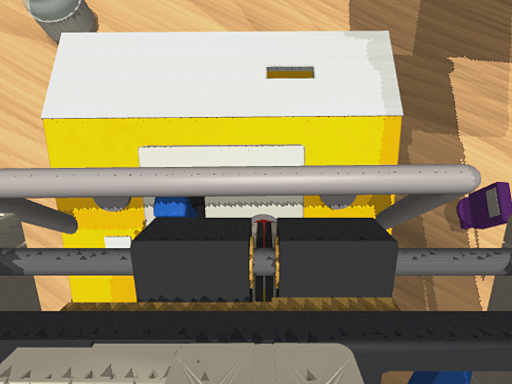

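View pics/s2.png

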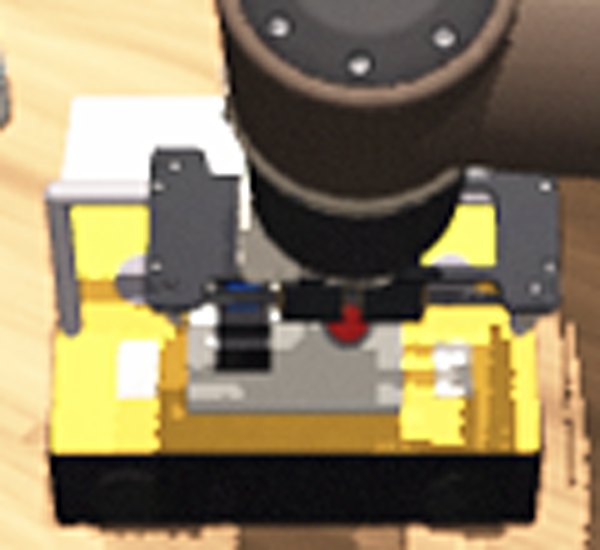

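Call:
apply_moves([
  [[0,0,-0.01,0,0,0.3],[0,0,-0.01,0,0,0.2],[-0.002,-0.001,-0.004,0,0,0],[-0.002,-0.001,-0.004,0,0,0],[0,0,0,0,0,0]],
])

```text
time_s: 5.25
eef_pos: [0.6145, 0.0761, 0.1297]
tool_rot: [179.7, -32.7, -148.6]
force: [0.3, -0.2, -0.2]
grip_width: 0.004
```

Run:
```python
from h import *
Rt=Rtilt(33);tc=BT+.003*su-.011*Rt[:,2]
delta(tc,Rt);print(get_state()['torque'])
```

```text
t 5.25 pos [0.6145 0.0761 0.1297] force [ 0.3 -0.2 -0.2] | d mm [-3.5 -2.1 -2.4] rot [-0.37  0.16 -0.08]
[ 0.95059614 -1.47616444  0.02616736]
```

Call:
apply_moves([
  [[-0.0015,-0.0009,0,0,0,0],[-0.001,-0.0007,-0.0008,0,0,0],[-0.0005,-0.0003,-0.001,0,0,0],[-0.0004,-0.0003,-0.0009,0,0,0],[0,0,0,0,0,0]],
])

```text
time_s: 5.75
eef_pos: [0.6112, 0.0738, 0.1276]
tool_rot: [179.8, -32.6, -148.6]
force: [-0.3, 0.3, 1.2]
grip_width: 0.006
```

Run:
```python
from h import *
Rt=Rtilt(33);tc=BT+.003*su-.011*Rt[:,2]
delta(tc,Rt)
```

```text
t 5.75 pos [0.6112 0.0738 0.1276] force [-0.3  0.3  1.2] | d mm [-0.2  0.2 -0.3] rot [-0.39  0.24 -0.09]
```

Near contact. Press in small steps.

Call:
apply_moves([
  [[-0.0004,-0.0003,-0.0009,0,0,0],[-0.0004,-0.0003,-0.0009,0,0,0],[0,0,0,0,0,0],[0,0,0,0,0,0],[0,0,0,0,0,0]],
])

```text
time_s: 6.25
eef_pos: [0.611, 0.0736, 0.127]
tool_rot: [179.8, -32.5, -148.6]
force: [-0.4, 1.3, 1.9]
grip_width: 0.008
```

Call:
apply_moves([
  [[-0.0006,-0.0004,-0.0013,0,0,0],[-0.0006,-0.0004,-0.0013,0,0,0],[-0.0006,-0.0004,-0.0013,0,0,0],[-0.0004,-0.0003,-0.0009,0,0,0],[-0.0004,-0.0003,-0.0009,0,0,0]],
])

```text
time_s: 6.75
eef_pos: [0.6104, 0.0732, 0.1259]
tool_rot: [179.9, -32.2, -148.5]
force: [-0.2, 3.5, 7.5]
grip_width: 0.005
```

Run:
```python
from h import *
Rt=Rtilt(33);tc=BT+.003*su-.011*Rt[:,2]
delta(tc,Rt);s=get_state();print((s['eef_pos']-tc)@sn*1000,s['force']@sn)
p,d=camera('scene');save('s3',p,5,(190,170,310,280))
```

```text
t 6.75 pos [0.6104 0.0732 0.1259] force [-0.2  3.5  7.5] | d mm [0.6 0.7 1.4] rot [-0.47  0.69 -0.3 ]
-1.6885548780593884 7.336180107612151
```

View pics/s3.png

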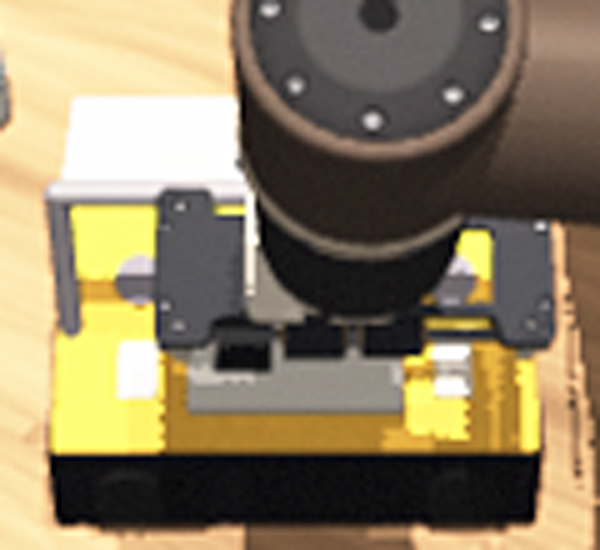

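Call:
apply_moves([
  [[-0.0006,-0.0004,-0.0013,0,0,0],[-0.0006,-0.0004,-0.0013,0,0,0],[-0.0006,-0.0004,-0.0013,0,0,0],[-0.0006,-0.0004,-0.0013,0,0,0],[-0.0006,-0.0004,-0.0013,0,0,0]],
])

```text
time_s: 7.3
eef_pos: [0.6102, 0.0731, 0.1256]
tool_rot: [-179.8, -31.7, -148.4]
force: [-0.2, 4.5, 9.6]
grip_width: 0.007
```

Call:
apply_moves([
  [[-0.0009,-0.0006,-0.0019,0,-0.4,0],[-0.0009,-0.0006,-0.0019,0,0,0],[-0.0009,-0.0006,-0.0019,0,0,0],[-0.0009,-0.0006,-0.0019,0,0,0],[-0.0009,-0.0006,-0.0019,0,0,0]],
])

```text
time_s: 7.8
eef_pos: [0.6098, 0.073, 0.1253]
tool_rot: [-179.3, -30.7, -148.3]
force: [1.0, 4.5, 12.8]
grip_width: -0.002
```

Run:
```python
from h import *
Rt=Rtilt(33);tc=BT+.003*su-.011*Rt[:,2]
delta(tc,Rt);s=get_state();print((s['eef_pos']-tc)@sn*1000,s['force']@sn)
p,d=camera('wrist');save('w4',p)
```

```text
t 7.8 pos [0.6098 0.073  0.1253] force [ 1.   4.5 12.8] | d mm [1.2 0.9 2. ] rot [-0.68  2.28 -0.85]
-2.5421754110219648 12.630970116161011
```

View pics/w4.png

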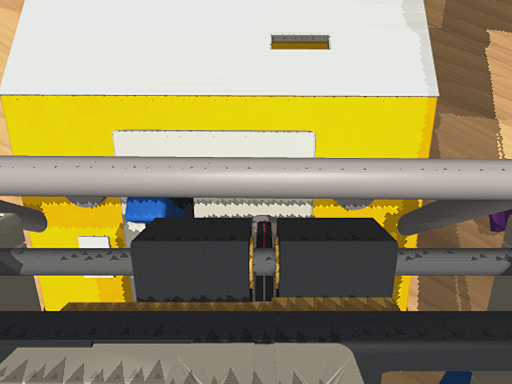

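Call:
apply_moves([
  [[-0.001,-0.0006,-0.0021,-0.2,0.7,-0.2],[-0.001,-0.0006,-0.0021,-0.2,0.7,-0.2],[-0.001,-0.0006,-0.0021,-0.2,0.7,-0.2],[-0.001,-0.0006,-0.0021,-0.2,0.7,-0.2],[-0.001,-0.0006,-0.0021,-0.2,0.7,-0.2]],
])

```text
time_s: 8.35
eef_pos: [0.6103, 0.0731, 0.1251]
tool_rot: [179.9, -33.4, -148.6]
force: [1.2, 5.3, 12.5]
grip_width: 0.005
```

Run:
```python
from h import *
Rt=Rtilt(33);tc=BT+.003*su-.011*Rt[:,2]
delta(tc,Rt);s=get_state();print((s['eef_pos']-tc)@sn*1000,s['force']@sn,s['torque'])
```

```text
t 8.35 pos [0.6103 0.0731 0.1251] force [ 1.2  5.3 12.5] | d mm [0.7 0.8 2.3] rot [ 0.17 -0.37 -0.2 ]
-2.483075965460865 12.6867398885547 [ 1.2585199   0.19606962 -0.73740323]
```

Call:
apply_moves([
  [[-0.0013,-0.0008,-0.0027,0,0.1,0],[-0.0013,-0.0008,-0.0027,0,0.1,0],[-0.0013,-0.0008,-0.0027,0,0.1,0],[-0.0013,-0.0008,-0.0027,0,0.1,0],[-0.0013,-0.0008,-0.0027,0,0.1,0]],
])

```text
time_s: 8.85
eef_pos: [0.61, 0.073, 0.1246]
tool_rot: [-179.9, -33.0, -148.2]
force: [1.5, 6.6, 16.3]
grip_width: 0.006
```

Run:
```python
from h import *
Rt=Rtilt(33);tc=BT+.003*su-.011*Rt[:,2]
delta(tc,Rt);s=get_state();print((s['eef_pos']-tc)@sn*1000,s['force']@sn,s['torque'])
p,d=camera('scene');save('s4',p,5,(190,170,310,280))
p,d=camera('wrist');save('w5',p,3,(100,100,340,300))
```

```text
t 8.85 pos [0.61   0.073  0.1246] force [ 1.5  6.6 16.3] | d mm [1.  1.  2.7] rot [ 0.06  0.06 -0.67]
-3.0570451195488846 16.488307563137646 [ 1.38861499  0.84402108 -1.01575808]
```

View pics/w5.png

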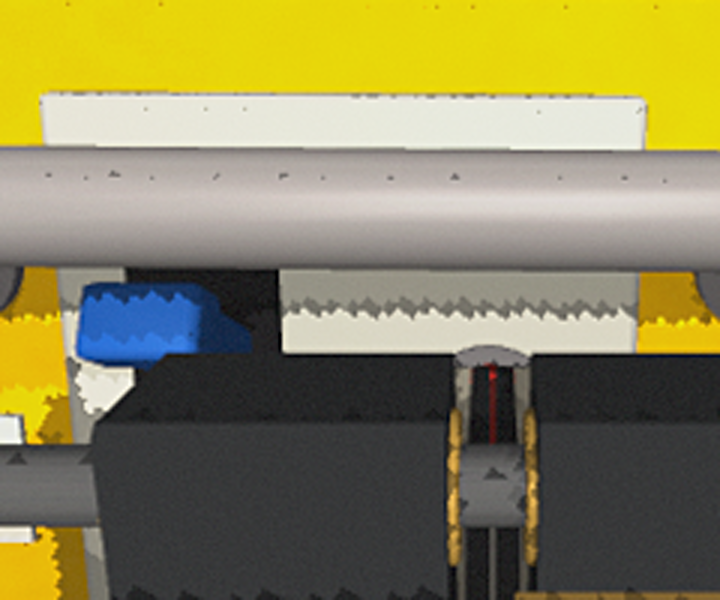

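View pics/s4.png

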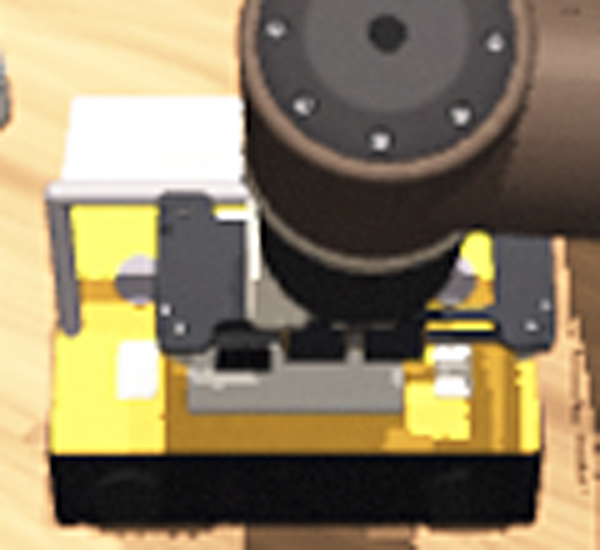

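Run:
```python
from h import *
np.set_printoptions(precision=1,suppress=True,linewidth=200)
s=get_state();cal=get_calibration('wrist');p,d=camera('wrist')
pc=cloud(cal,d);Rc=R.from_euler('xyz',s['tool_rot'],degrees=True).as_matrix()
t=(pc-s['eef_pos'])@Rc*1000  # tool frame mm
for (v,u) in [(160,264),(175,264),(190,264),(200,264),(213,264),(216,264),(219,264),(222,264),(235,257),(235,264),(260,264),(230,200),(219,200),(221,150),(240,135),(260,140),(260,200),(295,200),(280,264),(230,330),(260,390),(200,140),(210,145),(218,140),(195,150),(200,180),(300,264),(310,200)]:
    print((u,v),'rgb',p[v,u],'tool mm',t[v,u],'d',round(float(d[v,u])*1000,1))
```

```text
(264, 160) rgb [189 181 177] tool mm [ 55.1   1.1 -53.1] d 95.3
(264, 175) rgb [177 171 165] tool mm [ 50.5   1.1 -54.6] d 95.1
(264, 190) rgb [121 119 109] tool mm [ 44.2   1.1 -49.9] d 101.3
(264, 200) rgb [149 145 131] tool mm [20.   1.2 17.4] d 172.6
(264, 213) rgb [224 220 201] tool mm [11.7  1.2 18.4] d 175.8
(264, 216) rgb [125 121 121] tool mm [10.2  1.2 17.2] d 175.0
(264, 219) rgb [123 121 119] tool mm [ 8.8  1.2 15.9] d 174.1
(264, 222) rgb [78 17 17] tool mm [ 7.4  1.2 14.7] d 173.3
(257, 235) rgb [31 35 33] tool mm [ 9.1 -2.4 -7.9] d 151.0
(264, 235) rgb [79 23 19] tool mm [ 1.1  1.2 10.3] d 170.7
(264, 260) rgb [109 108 107] tool mm [ 29.5   1.1 -71.9] d 84.0
(200, 230) rgb [42 40 42] tool mm [ 38.1 -16.9 -70.5] d 83.0
(200, 219) rgb [33 35 37] tool mm [ 38.3 -18.6 -62.3] d 90.9
(150, 221) rgb [20 49 90] tool mm [ 19.1 -53.8 -14.2] d 142.3
(135, 240) rgb [37 39 40] tool mm [ 38.2 -32.2 -77.5] d 76.3
(140, 260) rgb [53 54 58] tool mm [ 34.1 -30.2 -80.4] d 74.5
(200, 260) rgb [56 57 55] tool mm [ 32.9 -15.6 -78.2] d 76.9
(200, 295) rgb [51 53 55] tool mm [ 23.4 -15.9 -79.6] d 78.1
(264, 280) rgb [82 79 73] tool mm [  0.4   1.1 -35.6] d 126.6
(330, 230) rgb [38 35 38] tool mm [ 38.   19.7 -70.1] d 83.5
(390, 260) rgb [50 52 53] tool mm [ 33.6  33.4 -79.3] d 75.7
(140, 200) rgb [ 33  82 154] tool mm [ 29.5 -57.8 -13.5] d 140.3
(145, 210) rgb [ 51 106 195] tool mm [ 25.  -55.2 -15.1] d 139.9
(140, 218) rgb [ 46 105 196] tool mm [ 21.5 -57.4 -16.5] d 139.5
(150, 195) rgb [28 53 98] tool mm [ 30.8 -54.3  -9.6] d 143.6
(180, 200) rgb [24 22 27] tool mm [ 19.8 -48.1  18.1] d 173.3
(264, 300) rgb [76 77 75] tool mm [ -9.9   1.1 -35. ] d 129.9
(200, 310) rgb [80 60 33] tool mm [ 21.3 -15.3 -82.9] d 75.5
```

Call:
apply_moves([
  [[-0.0019,-0.0008,-0.003,0,0,-0.1],[-0.0019,-0.0008,-0.003,0,0,-0.1],[-0.0019,-0.0008,-0.003,0,0,-0.1],[-0.0019,-0.0008,-0.003,0,0,0],[-0.0019,-0.0008,-0.003,0,0,0]],
])

```text
time_s: 9.5
eef_pos: [0.6096, 0.0729, 0.1245]
tool_rot: [-179.2, -31.7, -148.3]
force: [2.6, 6.2, 16.8]
grip_width: 0.003
```

```bash
cat >> h.py <<'E'
def press():
    Rt=Rtilt(33);tc=BT+.003*su-.011*Rt[:,2]
    delta(tc,Rt);s=get_state();f=s['force'];print('n %.2f mm  F n %.1f u %.1f y %.1f'%((s['eef_pos']-tc)@sn*1000,f@sn,f@su,f@by),s['torque'])
E
python3 -c "
from h import *
press()"
```

```text
t 9.5 pos [0.6096 0.0729 0.1245] force [ 2.6  6.2 16.8] | d mm [1.4 1.  2.8] rot [-0.1   1.46 -0.91]
n -3.32 mm  F n 17.2 u 3.7 y -3.9 [ 1.24589692  0.6045261  -0.7954772 ]
```

Call:
apply_moves([
  [[-0.0022,-0.001,-0.0036,0,0.3,-0.2],[-0.0022,-0.001,-0.0036,0,0.3,-0.2],[-0.0022,-0.001,-0.0036,0,0.3,-0.2],[-0.0022,-0.001,-0.0036,0,0.3,0],[-0.0022,-0.001,-0.0036,0,0.3,0]],
])

```text
time_s: 10.0
eef_pos: [0.6094, 0.0728, 0.1241]
tool_rot: [-179.3, -31.5, -148.2]
force: [2.2, 7.4, 20.4]
grip_width: 0.004
```

```bash
python3 -c "
from h import *
press()"
```

```text
t 10.0 pos [0.6094 0.0728 0.1241] force [ 2.2  7.4 20.4] | d mm [1.6 1.2 3.2] rot [-0.33  1.61 -0.95]
n -3.76 mm  F n 20.5 u 5.3 y -5.2 [ 1.29797242  0.99526736 -0.96731869]
```

Run:
```python
from h import *
p,d=camera('wrist');save('w6',p,3,(100,100,340,300))
```

```text
(no output)
```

View pics/w6.png

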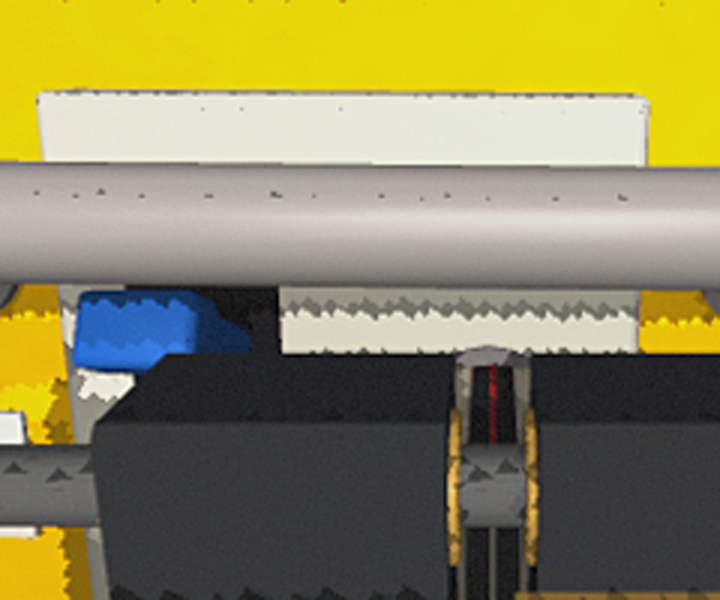

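Call:
apply_moves([
  [[-0.0023,-0.0012,-0.0042,-0.1,0.6,-0.2],[-0.0023,-0.0012,-0.0042,-0.1,0.6,-0.2],[-0.0023,-0.0012,-0.0042,-0.1,0.6,-0.2],[-0.0023,-0.0012,-0.0042,0,0.5,0],[-0.0023,-0.0012,-0.0042,0,0.5,0]],
])

```text
time_s: 10.55
eef_pos: [0.6081, 0.0718, 0.1208]
tool_rot: [179.9, -32.6, -147.8]
force: [1.9, 8.7, 22.2]
grip_width: 0.008
```

```bash
python3 -c "
from h import *
press()"
```

```text
t 10.55 pos [0.6081 0.0718 0.1208] force [ 1.9  8.7 22.2] | d mm [2.9 2.2 6.5] rot [-0.25  0.33 -0.99]
n -7.45 mm  F n 22.3 u 5.8 y -6.5 [ 1.34428739  1.47815381 -1.24495846]
```

Call:
apply_moves([
  [[0.0047,0.0028,0.0084,0,0,-0.2],[0.009,0.006,0.017,0,0,-0.2],[0.014,0.009,0.025,0,0,-0.2],[0.014,0.009,0.025,0,0,0],[0,0,0,0,0,0]],
])

```text
time_s: 11.05
eef_pos: [0.6508, 0.0992, 0.1994]
tool_rot: [180.0, -32.6, -148.4]
force: [0.9, 0.0, 0.9]
grip_width: 0.004
```

Run:
```python
from h import *
s=get_state();print(s['eef_pos'],s['tool_rot'],s['force'])
cal=get_calibration('wrist');p,d=camera('wrist');save('w7',p);np.savez('w7.npz',p=p,d=d,T=cal['T'],K=cal['intrinsics'],e=s['eef_pos'],r=s['tool_rot'])
p,d=camera('scene');save('s7',p,5,(190,170,310,280))
```

```text
[0.6508426  0.09915946 0.19935776] [ 179.96705617  -32.58964387 -148.44467163] [0.89302004 0.02252513 0.85051926]
```

View pics/w7.png

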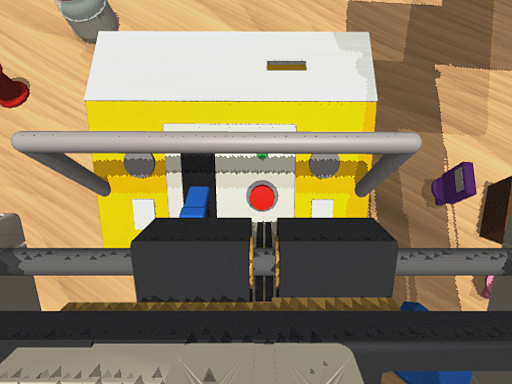

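View pics/s7.png

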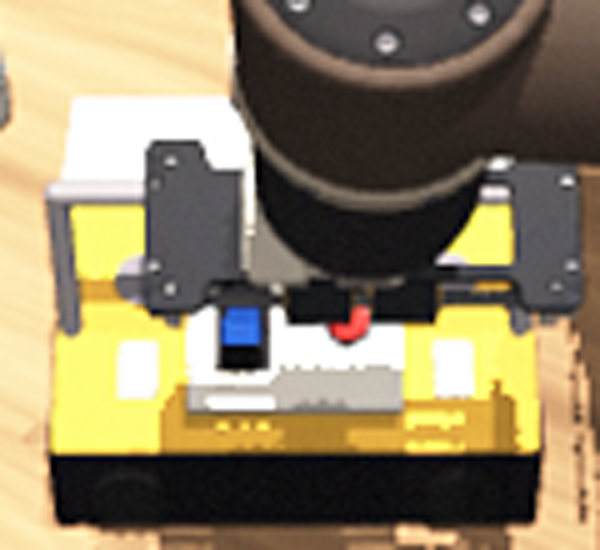

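```bash
cat >> h.py <<'E'
LP=BT-.018*sn+.008*su+.056*by
def lev(t=33):
    Rt=Rtilt(t);s=get_state();Rc=R.from_euler('xyz',s['tool_rot'],degrees=True).as_matrix()
    tip=s['eef_pos']+.011*Rc[:,2]-LP
    f=s['force'];print('tip u,y,n mm',np.round([tip@su*1e3,tip@by*1e3,tip@sn*1e3],1),'F u,y,n',np.round([f@su,f@by,f@sn],1))
    return Rt
def levpos(u,y,n,t=33):
    Rt=Rtilt(t);return LP+u/1e3*su+y/1e3*by+n/1e3*sn-.011*Rt[:,2]
E
python3 - <<'E'
from h import *
Rt=lev();
for a in [(-50,-4,60),(-50,-4,24),(-12,-4,24),(-6,-4,24)]: print(a,levpos(*a))
delta(levpos(-50,-4,60),Rt)
print('su',su,'sn',sn,'by',by)
w=np.load('w7.npz');cal=dict(T=w['T'],intrinsics=w['K'])
print('tip dn px',proj(cal,LP+.046*(np.cos(.5)*sn-np.sin(.5)*su)))
p=w['p'].astype(int);m=(p[...,2]>p[...,0]+60)&(p[...,2]>p[...,1]+30);m[:170]=0;m[220:]=0;m[:,:170]=0;m[:,220:]=0
pc=cloud(cal,w['d']);q=pc[m]-LP;q=np.c_[q@su,q@by,q@sn]*1e3;print(len(q),q.min(0),q.max(0),np.median(q,0))
E
```

```text
tip u,y,n mm [ -9.3 -57.5 100.2] F u,y,n [0.5 0.6 0.6]
(-50, -4, 60) [0.68923475 0.06053121 0.14119844]
(-50, -4, 24) [0.67383657 0.05120941 0.11002153]
(-12, -4, 24) [0.64568444 0.03416659 0.12902153]
(-6, -4, 24) [0.64123937 0.03147562 0.13202153]
t 11.15 pos [0.6486 0.0984 0.1963] force [ 0.2 -0.5  0.7] | d mm [ 40.7 -37.9 -55.1] rot [-0.2   0.05 -0.3 ]
su [-0.74084547 -0.44849525  0.5       ] sn [0.42772733 0.25893886 0.8660254 ] by [ 0.51787771 -0.85545466  0.        ]
tip dn px [np.float64(191.46987198305658), np.float64(220.8371239129999)]
720 [-19.02369274 -57.96787287   8.08195793] [ 53.41096074   9.25775326 265.61992492] [-10.37252218  -0.86630549  27.68661326]
```

Call:
apply_moves([
  [[0.0105,-0.0095,-0.014,0,0,0],[0.0105,-0.0095,-0.014,0,0,0],[0.0105,-0.0095,-0.014,0,0,0],[0.0105,-0.0095,-0.014,0,0,0],[0,0,0,0,0,0]],
])

```text
time_s: 11.65
eef_pos: [0.6907, 0.055, 0.1303]
tool_rot: [179.6, -33.3, -148.4]
force: [-0.6, -0.2, -0.3]
grip_width: 0.004
```

```bash
python3 -c "
from h import *
Rt=lev();delta(levpos(-50,-4,24),Rt)"
```

```text
tip u,y,n mm [-54.    1.4  49.8] F u,y,n [ 0.3 -0.2 -0.6]
t 11.65 pos [0.6907 0.055  0.1303] force [-0.6 -0.2 -0.3] | d mm [-16.8  -3.8 -20.3] rot [-0.09 -0.44 -0.2 ]
```

Call:
apply_moves([
  [[-0.008,-0.002,-0.009,0,-0.3,-0.2],[-0.008,-0.002,-0.009,0,0,0],[0,0,0,0,0,0],[-0.006,-0.0036,0.004,0,0,0],[0,0,0,0,0,0]],
])

```text
time_s: 12.15
eef_pos: [0.6687, 0.0439, 0.112]
tool_rot: [179.8, -33.4, -148.9]
force: [-0.7, 0.9, 0.5]
grip_width: 0.004
```

```bash
python3 -c "
from h import *
Rt=lev();delta(levpos(-20,-4,24),Rt)
p,d=camera('scene');save('s8',p,5,(190,170,310,280))"
```

```text
tip u,y,n mm [-41.8  -0.5  21.6] F u,y,n [ 0.4 -1.2  0.3]
t 12.15 pos [0.6687 0.0439 0.112 ] force [-0.7  0.9  0.5] | d mm [-17.1  -6.1  13. ] rot [ 0.06 -0.41  0.19]
```

View pics/s8.png

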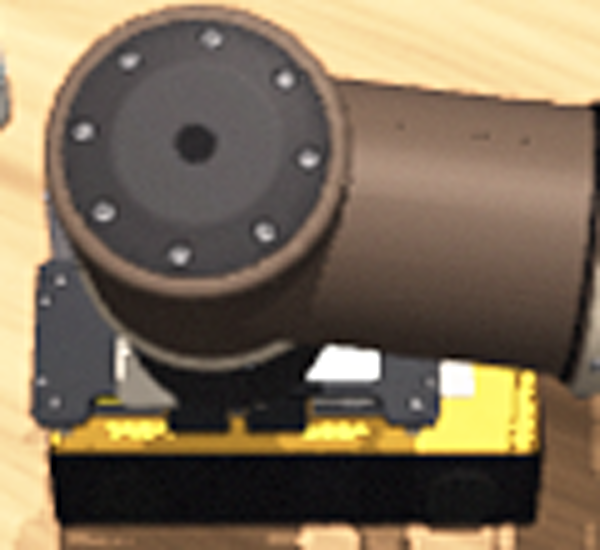

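Call:
apply_moves([
  [[-0.003,-0.0018,0.0025,0,0,0],[-0.003,-0.0018,0.0025,0,0,0],[-0.003,-0.0018,0.0025,0,0,0],[-0.003,-0.0018,0.0025,0,0,0],[-0.003,-0.0018,0.0025,0,0,0]],
])

```text
time_s: 12.7
eef_pos: [0.6587, 0.038, 0.1273]
tool_rot: [-180.0, -32.5, -148.8]
force: [3.7, 1.2, 0.2]
grip_width: 0.005
```

```bash
python3 -c "
from h import *
Rt=lev();delta(levpos(-8,-4,24),Rt)"
```

```text
tip u,y,n mm [-24.3  -0.5  29. ] F u,y,n [-3.2  0.9  2. ]
t 12.7 pos [0.6587 0.038  0.1273] force [3.7 1.2 0.2] | d mm [-15.9  -5.6   3.8] rot [-0.24  0.43 -0.02]
```

Call:
apply_moves([
  [[-0.0034,-0.0021,0.0011,0,0,0],[-0.0034,-0.0021,0.0011,0,0,0],[-0.0034,-0.0021,0.0011,0,0,0],[-0.0034,-0.0021,0.0011,0,0.2,0],[-0.0034,-0.0021,0.0011,0,0.2,0]],
])

```text
time_s: 13.2
eef_pos: [0.6392, 0.026, 0.1341]
tool_rot: [179.7, -33.0, -148.7]
force: [8.5, 5.2, -2.0]
grip_width: 0.005
```

```bash
python3 -c "
from h import *
Rt=lev();delta(levpos(-5,-4,24),Rt)
p,d=camera('wrist');save('w9',p,3,(100,100,340,300))"
```

```text
tip u,y,n mm [-1.  -0.4 23.5] F u,y,n [-9.6 -0.   3.2]
t 13.2 pos [0.6392 0.026  0.1341] force [ 8.5  5.2 -2. ] | d mm [ 1.3  5.  -1.6] rot [-0.21 -0.08  0.  ]
```

View pics/w9.png

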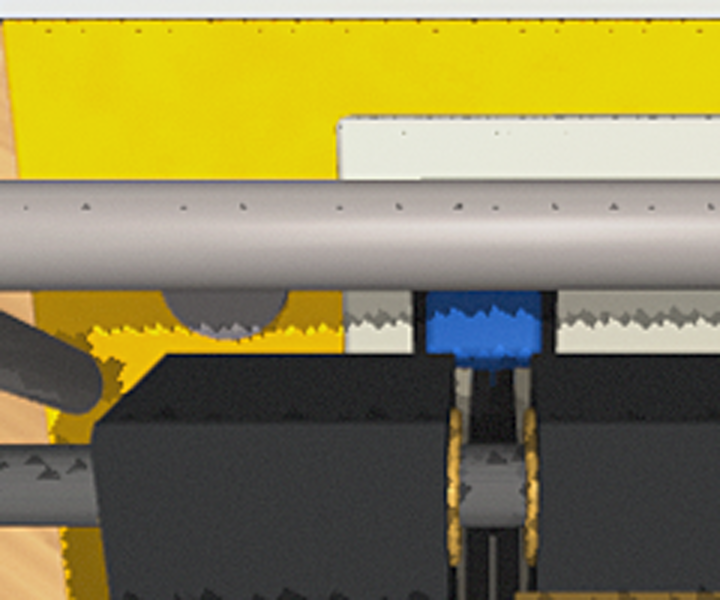

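Call:
apply_moves([
  [[0.0074,0.0045,-0.004,0,0,0],[0.0074,0.0045,-0.003,0,0,0],[0.012,0.007,0.015,0,0,0],[0.016,0.01,0.03,0,0,0],[0.016,0.01,0.035,0,0,0]],
], claw=0)

```text
time_s: 13.75
eef_pos: [0.6966, 0.0622, 0.2025]
tool_rot: [179.4, -33.8, -148.6]
force: [0.8, -0.5, -0.7]
grip_width: 0.396
```

Run:
```python
from h import *
Rt=lev()
s=get_state();print(s['eef_pos'],s['tool_rot'],s['qpos'],s['force'])
cal=get_calibration('wrist');p,d=camera('wrist');save('w10',p);np.savez('w10.npz',p=p,d=d,T=cal['T'],K=cal['intrinsics'],e=s['eef_pos'],r=s['tool_rot'])
```

```text
tip u,y,n mm [-25.4  -1.7 116.7] F u,y,n [-0.8  0.8 -0.4]
[0.69663613 0.06217453 0.20246443] [ 179.44415354  -33.76307764 -148.63128853] [  23.16453392   44.26038814   27.27872652    4.16957002 -106.53447433
  -81.98150777] [ 0.81307042 -0.46522343 -0.73009323]
```

View pics/w10.png

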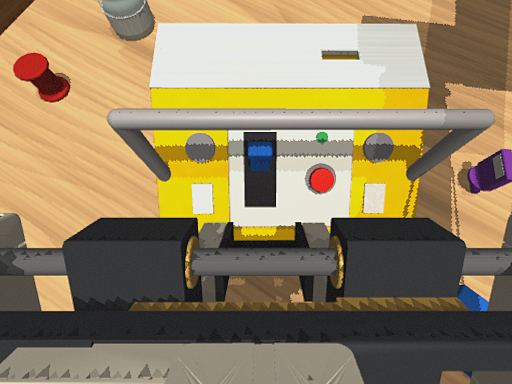

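Call:
apply_moves([
  [[0,0.035,0.025,3.4,-5.6,0],[-0.01,0.04,0.02,3.4,-5.6,0],[-0.01,0.04,0.02,3.4,-5.6,0],[-0.01,0.04,0.02,3.4,-5.6,0],[-0.01,0.04,0.01,3.4,-5.6,0]],
])

```text
time_s: 14.3
eef_pos: [0.664, 0.263, 0.2953]
tool_rot: [179.4, -0.5, -149.0]
force: [-0.6, 0.6, 0.8]
grip_width: 0.503
```

Call:
apply_moves([
  [[-0.03,0.02,0,0,0,7.7],[-0.03,0.02,0,0,0,7.7],[-0.03,0.02,0,0,0,7.7],[-0.03,0.02,0,0,0,7.7],[-0.03,0.02,0,0,0,7.7]],
])

```text
time_s: 14.8
eef_pos: [0.5092, 0.37, 0.2997]
tool_rot: [179.4, -0.0, -109.1]
force: [0.2, 0.3, 0.3]
grip_width: 0.5
```

Call:
apply_moves([
  [[-0.02,0.01,-0.01,0,0,7.7],[-0.02,0.01,-0.01,0,0,7.7],[-0.02,0.01,-0.01,0,0,7.7],[0,0,-0.01,0,0,7.7],[0,0,0,0,0,0]],
])

```text
time_s: 15.3
eef_pos: [0.4431, 0.4061, 0.2585]
tool_rot: [179.3, -0.1, -76.4]
force: [-0.1, -0.2, 0.5]
grip_width: 0.501
```

Run:
```python
from h import *
s=get_state();print(s['eef_pos'],s['tool_rot'],s['qpos'],s['force'])
cal=get_calibration('wrist');p,d=camera('wrist');save('w11',p);np.savez('w11.npz',p=p,d=d,T=cal['T'],K=cal['intrinsics'],e=s['eef_pos'],r=s['tool_rot'])
for q in ['tag_mid','tag_bar','stand']:
    for r in spot_point(q,'wrist')[:4]: print(q,np.round(r['pixel'],1),round(r['confidence'],2))
```

```text
[0.44309747 0.40614867 0.2584991 ] [ 1.79285733e+02 -8.76445113e-02 -7.64350315e+01] [ 60.81686228  13.3176292   -6.49818299  -0.49261204 -70.73404552
 -47.08766869] [-0.06804205 -0.19977883  0.540166  ]
tag_mid [284.   25.2] 0.94
tag_mid [274.1 111.2] 0.9
tag_mid [201.4  95.4] 0.76
tag_mid [358.2 149.2] 0.58
tag_bar [277.7  32.1] 0.91
tag_bar [202.5  94.6] 0.87
tag_bar [349.4 143.4] 0.69
tag_bar [274.2 110.4] 0.58
stand [273.3 112.3] 0.61
```

View pics/w11.png

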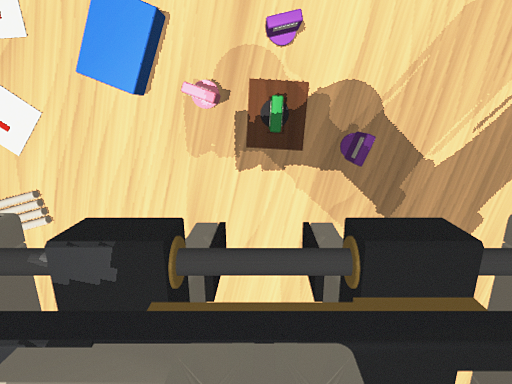

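Run:
```python
from h import *
np.set_printoptions(precision=4,suppress=True)
w=np.load('w11.npz');p=w['p'].astype(int);d=w['d'];cal=dict(T=w['T'],intrinsics=w['K']);pc=cloud(cal,d)
save('w11a',w['p'],7,(235,70,325,155))
m=(p[...,1]>p[...,0]+30)&(p[...,1]>p[...,2]+20);m[:70]=0;m[160:]=0;m[:,:240]=0;m[:,320:]=0
q=pc[m];print(len(q),q.min(0),q.max(0));t=m&(pc[...,2]>.080)
q=pc[t];print('z',np.median(q[:,2]));
v,u=np.nonzero(t);K=w['K'];T=w['T'];zt=np.median(q[:,2])
rr=np.stack([(u-K[0,2])/K[0,0],-(v-K[1,2])/K[1,1],-np.ones(len(u))],1)@T[:3,:3].T
for z in (.086,):
    xy=(T[:3,3]+rr*((z-T[2,3])/rr[:,2])[:,None])[:,:2]
    print(len(xy),cv2.minAreaRect((xy*1000).astype(np.float32)),xy.mean(0))
    c=np.cov(xy.T);ev,ew=np.linalg.eigh(c);print('long axis ang',np.degrees(np.arctan2(ew[1,1],ew[0,1])))
# stand
ms=(p[...,0]>p[...,2]+15)&(p.max(-1)<140)&(abs(pc[...,2]-.04)<.006);ms[:60]=0;ms[165:]=0;ms[:,:235]=0;ms[:,:]&=(np.arange(512)<325)
ms=cv2.morphologyEx(ms.astype(np.uint8),cv2.MORPH_OPEN,np.ones((3,3)))>0
v,u=np.nonzero(ms);rr=np.stack([(u-K[0,2])/K[0,0],-(v-K[1,2])/K[1,1],-np.ones(len(u))],1)@T[:3,:3].T
xy=(T[:3,3]+rr*((.04-T[2,3])/rr[:,2])[:,None])[:,:2];print('stand',len(xy),cv2.minAreaRect((xy*1000).astype(np.float32)))
```

```text
412 [0.4361 0.3156 0.028 ] [0.4614 0.3567 0.406 ]
z 0.08619359120360107
406 ((444.8564758300781, 337.7195129394531), (11.974258422851562, 36.84711456298828), 10.082393646240234) [0.4448 0.3373]
long axis ang 100.55318580949523
stand 3047 ((441.3885803222656, 339.70831298828125), (70.02969360351562, 80.04902648925781), 10.065206527709961)
```

View pics/w11a.png

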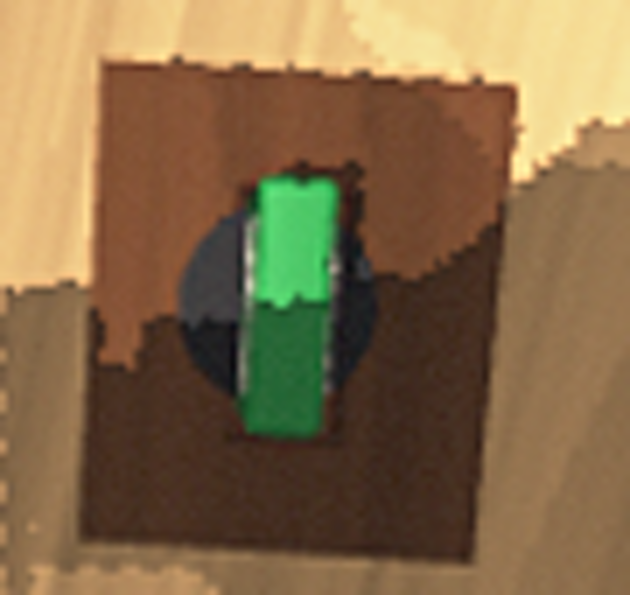

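```bash
cat >> h.py <<'E'
def Rdown(yaw): return R.from_euler('xyz',[180,0,yaw],degrees=True).as_matrix()
TG=np.array([.4449,.3377,.061])
E
python3 -c "
from h import *
delta(TG+[0,0,.06],Rdown(-79.7))"
```

```text
t 15.5 pos [0.4447 0.406  0.2605] force [-0.1 -0.5 -0.2] | d mm [   0.2  -68.3 -139.5] rot [ 0.08 -0.55 -2.86]
```

Call:
apply_moves([
  [[0,-0.035,-0.03,0,-0.3,-1.5],[0,-0.033,-0.03,0,-0.3,-1.4],[0,0,-0.04,0,0,0],[0,0,-0.038,0,0,0],[0,0,0,0,0,0]],
])

```text
time_s: 16.0
eef_pos: [0.4484, 0.3359, 0.1232]
tool_rot: [-179.5, 0.2, -80.8]
force: [0.1, -0.0, 0.1]
grip_width: 0.499
```

```bash
python3 -c "
from h import *
delta(TG,Rdown(-79.7))"
```

```text
t 16.0 pos [0.4484 0.3359 0.1232] force [ 0.1 -0.   0.1] | d mm [ -3.5   1.8 -62.2] rot [-0.3   0.41  1.08]
```

Call:
apply_moves([
  [[-0.0018,0.0009,-0.02,0,0.2,0.5],[-0.0017,0.0009,-0.02,0,0.2,0.5],[0,0,-0.015,0,0,0],[0,0,-0.006,0,0,0],[0,0,0,0,0,0]],
])

```text
time_s: 16.5
eef_pos: [0.451, 0.342, 0.0696]
tool_rot: [-179.5, 0.6, -80.2]
force: [0.2, -0.6, 0.2]
grip_width: 0.501
```

```bash
python3 -c "
from h import *
delta(TG,Rdown(-79.7))"
```

```text
t 16.5 pos [0.451  0.342  0.0696] force [ 0.2 -0.6  0.2] | d mm [-6.1 -4.3 -8.6] rot [-0.66  0.43  0.46]
```

Call:
apply_moves([
  [[-0.003,-0.002,-0.004,-0.3,0.2,0.2],[-0.003,-0.002,-0.004,-0.3,0.2,0.2],[0,0,0,0,0,0],[0,0,0,0,0,0],[0,0,0,0,0,0]],
])

```text
time_s: 17.0
eef_pos: [0.4462, 0.3398, 0.0654]
tool_rot: [-179.7, 0.2, -79.8]
force: [-0.1, 0.9, 0.3]
grip_width: 0.504
```

```bash
python3 -c "
from h import *
delta(TG,Rdown(-79.7))"
```

```text
t 17.0 pos [0.4462 0.3398 0.0654] force [-0.1  0.9  0.3] | d mm [-1.3 -2.1 -4.4] rot [-0.27  0.21  0.06]
```

Call:
apply_moves([
  [[-0.0012,-0.002,-0.005,-0.2,0.1,0],[0,0,0,0,0,0],[0,0,0,0,0,0],[0,0,0,0,0,0],[0,0,0,0,0,0]],
])

```text
time_s: 17.5
eef_pos: [0.445, 0.3377, 0.0601]
tool_rot: [-179.9, 0.0, -79.8]
force: [0.0, -0.1, 0.3]
grip_width: 0.499
```

```bash
python3 -c "
from h import *
delta(TG,Rdown(-79.7))"
```

```text
t 17.5 pos [0.445  0.3377 0.0601] force [ 0.  -0.1  0.3] | d mm [-0.1  0.   0.9] rot [-0.05  0.11  0.05]
```

Excellent. Close.

Call:
apply_moves([
  [[0,0,0,0,0,0],[0,0,0,0,0,0],[0,0,0,0,0,0],[0,0,0,0,0,0],[0,0,0,0,0,0]],
], claw=1)

```text
time_s: 18.0
eef_pos: [0.4451, 0.3378, 0.0603]
tool_rot: [-179.9, 0.0, -79.8]
force: [0.3, -0.9, 0.2]
grip_width: 0.135
```

```bash
python3 -c "
from h import *
delta(TG,Rdown(-79.7));print(get_state()['grip_width']*88)"
```

```text
t 18.0 pos [0.4451 0.3378 0.0603] force [ 0.3 -0.9  0.2] | d mm [-0.2 -0.1  0.7] rot [-0.06  0.12  0.06]
11.861436159371443
```

Call:
apply_moves([
  [[0,0,0.01,0,0,0],[0,0,0.02,0,0,0],[0,0,0.03,0,0,0],[0,0,0.04,0,0,0],[0,-0.01,0.04,0,0,0]],
])

```text
time_s: 18.5
eef_pos: [0.4422, 0.3244, 0.2009]
tool_rot: [179.6, -0.4, -79.8]
force: [0.4, 0.5, -0.2]
grip_width: 0.135
```

Run:
```python
from h import *
np.set_printoptions(precision=4,suppress=True)
s=get_state();print(s['eef_pos'],s['tool_rot'],s['grip_width']*88,s['force'])
for n in ['w1','w7','w10']:
    w=np.load(n+'.npz');p=w['p'].astype(int);cal=dict(T=w['T'],intrinsics=w['K']);pc=cloud(cal,w['d']);K=w['K'];T=w['T']
    v,u=np.mgrid[0:384,0:512];rr=np.stack([(u-K[0,2])/K[0,0],-(v-K[1,2])/K[1,1],-np.ones(u.shape)],-1)@T[:3,:3].T
    X=T[:3,3]+rr*((.136-T[2,3])/rr[...,2])[...,None]
    q=X-BO;bX=q@bx*1e3;bY=q@by*1e3
    win=(abs(bX-61)<20)&(abs(bY+50)<32)
    m=win&(p.min(-1)<150)&(p.max(-1)<190)
    pl=(bX>10)&(bX<115)&(abs(bY)<150)&(abs(pc[...,2]-.136)<.006)&((p.max(-1)-p.min(-1))<40)
    pl=cv2.morphologyEx(pl.astype(np.uint8),cv2.MORPH_OPEN,np.ones((3,3)))>0
    print(n,'slot bx',bX[m].mean(),bX[m].min(),bX[m].max(),'by',bY[m].mean(),bY[m].min(),bY[m].max(),len(bX[m]),cv2.minAreaRect(np.c_[bX[m],bY[m]].astype(np.float32)))
    print('   plate',cv2.minAreaRect(np.c_[bX[pl],bY[pl]].astype(np.float32)), 'slot world',BO+bx*.061+by*-.05)
```

```text
[0.4422 0.3244 0.2009] [179.6027  -0.4477 -79.7695] 11.849065839780286 [ 0.3729  0.5129 -0.2252]
w1 slot bx 60.68154458512634 56.3366728792779 66.05054223304501 by -49.760245947043224 -67.6174375025845 -32.195717134118986 224 ((61.19443130493164, -49.904151916503906), (35.41487121582031, 9.65549373626709), 89.90164947509766)
   plate ((61.50016784667969, -0.0002288818359375), (77.00421142578125, 260.0978698730469), 0.0007889987318776548) slot world [0.4928 0.0273 0.    ]
w7 slot bx 61.01166714224639 55.5368502484308 66.72886249279807 by -50.334417347955146 -68.55798318792415 -32.63310667421358 356 ((61.047813415527344, -50.581382751464844), (11.162351608276367, 35.90492248535156), 0.41851863265037537)
   plate ((61.13897705078125, -0.03057861328125), (77.04144287109375, 260.12042236328125), 0.1609630137681961) slot world [0.4928 0.0273 0.    ]
w10 slot bx 60.865812883027196 55.611749818378875 66.31511358337065 by -50.183175805130986 -67.85815510907318 -32.34568565616139 300 ((61.005470275878906, -50.12295150756836), (35.259796142578125, 9.900920867919922), 88.19249725341797)
   plate ((61.50996017456055, -0.0722503662109375), (76.81537628173828, 260.1319274902344), 0.2762456238269806) slot world [0.4928 0.0273 0.    ]
```

Call:
apply_moves([
  [[0.007,-0.04,0.015,0,0,3],[0.007,-0.04,0.015,0,0,3],[0.007,-0.042,0,0,0,3],[0.007,-0.042,0,0,0,3],[0.007,-0.042,0,0,0,3]],
])

```text
time_s: 19.0
eef_pos: [0.4793, 0.1172, 0.2441]
tool_rot: [-179.5, -0.1, -63.8]
force: [0.6, 0.7, -0.2]
grip_width: 0.141
```

Call:
apply_moves([
  [[0.007,-0.042,0,0,0,3],[0.007,-0.038,0,0,0,3],[0,0,0,0,0,0],[0,0,0,0,0,0],[0,0,0,0,0,0]],
])

```text
time_s: 19.5
eef_pos: [0.4926, 0.0291, 0.2484]
tool_rot: [-179.2, -0.1, -57.8]
force: [-1.0, 0.4, -1.1]
grip_width: 0.134
```

```bash
cat >> h.py <<'E'
SL=BO+.061*bx-.0501*by
def slot(z,yaw=-58.8,off=(0,0)):
    s=get_state()
    t=SL+off[0]*bx+off[1]*by+[0,0,z];delta(t,Rdown(yaw))
    e=s['eef_pos']-SL;f=s['force'];print('box-frame err x,y mm',np.round([e@bx*1e3,e@by*1e3],1),'z',round(s['eef_pos'][2],4),'rot',np.round(s['tool_rot'],1),'F bx,by,z',np.round([f@bx,f@by,f[2]],1),'grip',round(s['grip_width']*88,2))
E
python3 -c "
from h import *
slot(.195)"
```

```text
t 19.5 pos [0.4926 0.0291 0.2484] force [-1.   0.4 -1.1] | d mm [  0.1  -1.8 -53.4] rot [-0.31  0.74 -1.03]
box-frame err x,y mm [-0.8 -1.6] z 0.2484 rot [-1.792e+02 -1.000e-01 -5.780e+01] F bx,by,z [ 0.7 -0.9 -1.1] grip 11.77
```

Call:
apply_moves([
  [[0,-0.001,-0.02,-0.2,0.4,-0.5],[0,-0.001,-0.02,-0.1,0.3,-0.5],[0,0,-0.013,0,0,0],[0,0,0,0,0,0],[0,0,0,0,0,0]],
])

```text
time_s: 20.0
eef_pos: [0.4929, 0.0322, 0.1959]
tool_rot: [-179.8, -0.0, -58.5]
force: [0.5, -0.3, -0.2]
grip_width: 0.134
```

Run:
```python
from h import *
slot(.185)
s=get_state();cal=get_calibration('wrist');p,d=camera('wrist');save('w12',p,5,(190,140,340,250));np.savez('w12.npz',p=p,d=d,T=cal['T'],K=cal['intrinsics'],e=s['eef_pos'],r=s['tool_rot'])
p,d=camera('scene');save('s12',p,5,(210,150,330,260))
```

```text
t 20.0 pos [0.4929 0.0322 0.1959] force [ 0.5 -0.3 -0.2] | d mm [ -0.2  -4.9 -10.9] rot [-0.06  0.18 -0.32]
box-frame err x,y mm [-2.7 -4.1] z 0.1959 rot [-179.8   -0.   -58.5] F bx,by,z [-0.3  0.5 -0.2] grip 11.81
```

View pics/w12.png

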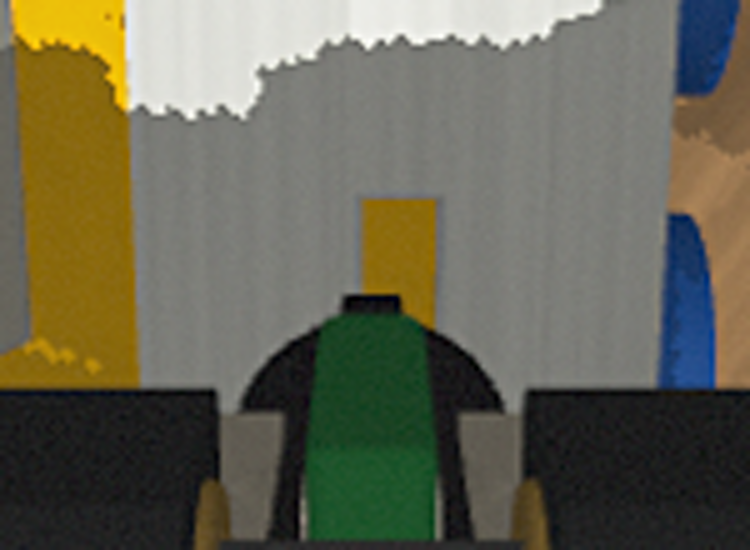

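View pics/s12.png

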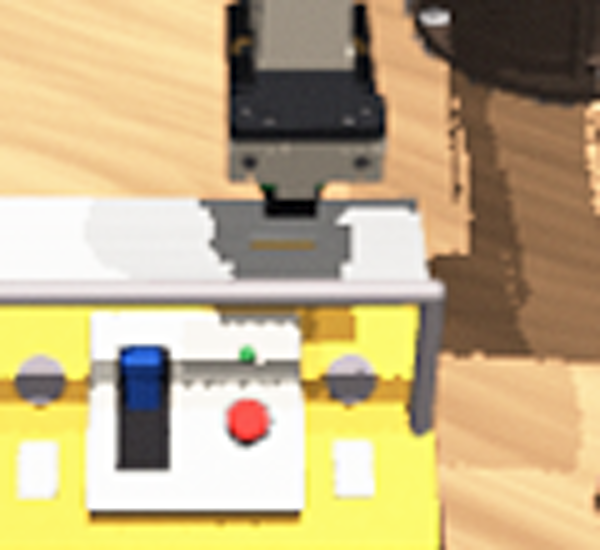

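Run:
```python
from h import *
w=np.load('w12.npz');cal=dict(T=w['T'],intrinsics=w['K'])
def b(px,z): q=atz(cal,px,z)-BO;return np.round([q@bx*1e3,q@by*1e3],1)
z=w['e'][2]
e=w['e']-BO;print('tcp',e@bx*1e3,e@by*1e3)
for zz in (z-.0373,z-.0333,z-.0293): print(zz,'bar L,R',b((190+342/5-.4,199),zz),b((190+400/5-.4,199),zz))
print('slot corners',b((190+360/5-.4,140+198/5),.136),b((190+440/5-.4,140+198/5),.136))
print('collar',b((190+243/5,140+410/5),z-.0163),b((190+502/5,140+410/5),z-.0163))
p=w['p'].astype(int);pc=cloud(cal,w['d'])
m=(p[...,1]>p[...,0]+20)&(p[...,1]>p[...,2]+15);m[:195]=0;m[255:]=0
q=(pc[m]-w['e']);Rc=R.from_euler('xyz',w['r'],degrees=True).as_matrix();q=q@Rc*1e3
print(np.percentile(q,[2,50,98],axis=0))
m=(p.max(-1)<30);m[:198]=0;m[210:]=0;m[:,:240]=0;m[:,285:]=0;q=(pc[m]-w['e'])@Rc*1e3;print(np.percentile(q,[2,50,98],axis=0))
```

```text
tcp 58.31148011853704 -54.20821067457891
0.15859059039112805 bar L,R [ 53.8 -40.2] [ 61.3 -40.2]
0.16259059039112805 bar L,R [ 53.8 -39. ] [ 61.3 -39. ]
0.16659059039112806 bar L,R [ 53.9 -37.8] [ 61.2 -37.8]
slot corners [ 55.8 -32.4] [ 67.4 -32.3]
collar [ 42.8 -48.2] [ 73.4 -48. ]
[[ 10.58905199  -6.2163276  -26.96873056]
 [ 18.42791731  -0.45572179 -21.67550745]
 [ 19.26964468   5.00312907  12.23941934]]
[[13.38763753 -9.91052392 15.13574387]
 [14.78182236 -0.12086975 29.58605282]
 [15.57482677  8.86499662 34.81391223]]
```

```bash
python3 -c "
from h import *
slot(.18,off=(.0008,-.001))"
```

```text
t 20.1 pos [0.493  0.0321 0.1961] force [ 0.5 -0.4 -0.6] | d mm [ -1.5  -4.3 -16.1] rot [-0.09  0.22 -0.3 ]
box-frame err x,y mm [-2.7 -3.9] z 0.1961 rot [-179.8   -0.   -58.5] F bx,by,z [-0.2  0.6 -0.6] grip 11.98
```

Call:
apply_moves([
  [[-0.0015,-0.0043,-0.008,0,0.2,-0.3],[0,0,-0.008,0,0,0],[0,0,0,0,0,0],[0,0,0,0,0,0],[0,0,0,0,0,0]],
])

```text
time_s: 20.6
eef_pos: [0.492, 0.0278, 0.1803]
tool_rot: [-179.8, 0.1, -58.8]
force: [-0.3, -0.9, -0.3]
grip_width: 0.134
```

```bash
python3 -c "
from h import *
slot(.177,off=(.0008,-.001))"
```

```text
t 20.6 pos [0.492  0.0278 0.1803] force [-0.3 -0.9 -0.3] | d mm [-0.5 -0.1 -3.3] rot [-0.14  0.13  0.02]
box-frame err x,y mm [ 0.4 -0.8] z 0.1803 rot [-1.798e+02  1.000e-01 -5.880e+01] F bx,by,z [ 0.8  0.6 -0.3] grip 11.81
```

Call:
apply_moves([
  [[-0.0004,-0.0001,-0.004,0,0,0],[0,0,0,0,0,0],[0,0,0,0,0,0],[0,0,0,0,0,0],[0,0,0,0,0,0]],
])

```text
time_s: 21.1
eef_pos: [0.4919, 0.0277, 0.1764]
tool_rot: [-179.8, 0.0, -58.8]
force: [-0.4, 0.2, -1.0]
grip_width: 0.135
```

Run:
```python
from h import *
slot(.172,off=(.0008,-.001))
s=get_state();cal=get_calibration('wrist');p,d=camera('wrist');save('w13',p,5,(190,140,340,250));np.savez('w13.npz',p=p,d=d,T=cal['T'],K=cal['intrinsics'],e=s['eef_pos'],r=s['tool_rot'])
```

```text
t 21.1 pos [0.4919 0.0277 0.1764] force [-0.4  0.2 -1. ] | d mm [-0.4  0.  -4.4] rot [-0.15  0.18  0.02]
box-frame err x,y mm [ 0.5 -0.8] z 0.1764 rot [-179.8    0.   -58.8] F bx,by,z [ 0.3 -0.4 -1. ] grip 11.9
```

View pics/w13.png

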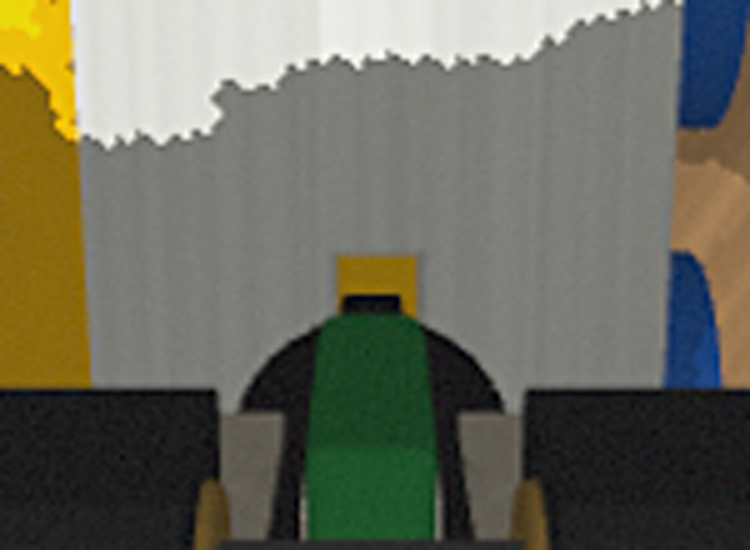

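Call:
apply_moves([
  [[-0.0007,-0.0004,0,0,0.1,0],[0,0,-0.003,0,0,0],[0,0,-0.003,0,0,0],[0,0,0,0,0,0],[0,0,0,0,0,0]],
])

```text
time_s: 21.65
eef_pos: [0.4911, 0.0273, 0.1698]
tool_rot: [-179.9, 0.1, -58.8]
force: [0.1, -0.4, -0.7]
grip_width: 0.139
```

```bash
python3 -c "
from h import *
slot(.166,off=(.0013,-.001))"
```

```text
t 21.65 pos [0.4911 0.0273 0.1698] force [ 0.1 -0.4 -0.7] | d mm [ 0.   0.2 -3.8] rot [-0.16  0.07  0.03]
box-frame err x,y mm [ 1.4 -0.8] z 0.1698 rot [-1.799e+02  1.000e-01 -5.880e+01] F bx,by,z [ 0.2  0.4 -0.7] grip 12.2
```

Call:
apply_moves([
  [[0,0,-0.003,0,0,0],[0,0,-0.003,0,0,0],[0,0,-0.003,0,0,0],[0,0,0,0,0,0],[0,0,0,0,0,0]],
])

```text
time_s: 22.15
eef_pos: [0.491, 0.0273, 0.1598]
tool_rot: [-179.9, 0.1, -58.8]
force: [0.2, 0.7, 0.2]
grip_width: 0.137
```

```bash
python3 -c "
from h import *
slot(.1565,off=(.0013,-.001))"
```

```text
t 22.15 pos [0.491  0.0273 0.1598] force [0.2 0.7 0.2] | d mm [ 0.1  0.2 -3.3] rot [-0.15  0.05  0.02]
box-frame err x,y mm [ 1.5 -0.9] z 0.1598 rot [-1.799e+02  1.000e-01 -5.880e+01] F bx,by,z [-0.6 -0.5  0.2] grip 12.05
```

Call:
apply_moves([
  [[0,0,-0.0015,0,0,0],[0,0,-0.0015,0,0,0],[0,0,0,0,0,0],[0,0,0,0,0,0],[0,0,0,0,0,0]],
])

```text
time_s: 22.65
eef_pos: [0.4911, 0.0274, 0.1567]
tool_rot: [-179.9, 0.1, -58.8]
force: [0.2, -0.8, -0.4]
grip_width: 0.134
```

Run:
```python
from h import *
slot(.1565,off=(.0013,-.001))
p,d=camera('wrist');save('w14',p,5,(190,140,340,250))
```

```text
t 22.65 pos [0.4911 0.0274 0.1567] force [ 0.2 -0.8 -0.4] | d mm [-0.   0.2 -0.2] rot [-0.15  0.07  0.02]
box-frame err x,y mm [ 1.4 -0.8] z 0.1567 rot [-1.799e+02  1.000e-01 -5.880e+01] F bx,by,z [ 0.2  0.8 -0.4] grip 11.83
```

View pics/w14.png

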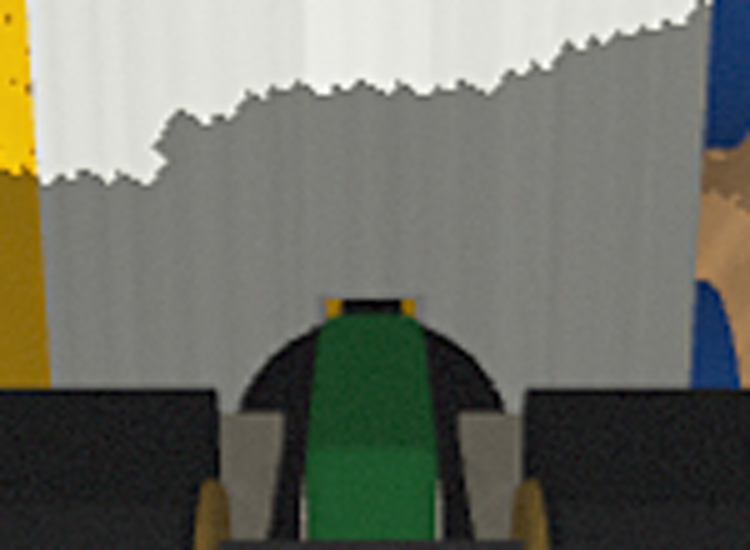

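Call:
apply_moves([
  [[0.0001,0.0001,0,0,0,-8.5],[0.0001,0.0001,0,0,0,-8.5],[0.0001,0.0001,0,0,0,-8.5],[0.0001,0.0001,0,0,0,-8.5],[0,0,0,0,0,0]],
])

```text
time_s: 23.2
eef_pos: [0.4918, 0.0278, 0.1571]
tool_rot: [-179.8, 0.1, -93.5]
force: [0.2, 0.1, 0.2]
grip_width: 0.132
```

Run:
```python
from h import *
slot(.1567,-148.8,off=(.0003,-.001))
```

```text
t 23.2 pos [0.4918 0.0278 0.1571] force [0.2 0.1 0.2] | d mm [ 0.2  0.2 -0.4] rot [  0.     0.21 -55.26]
box-frame err x,y mm [ 0.5 -0.9] z 0.1571 rot [-1.798e+02  1.000e-01 -9.350e+01] F bx,by,z [-0.3  0.   0.2] grip 11.58
```

Call:
apply_moves([
  [[0,0,0,0,0,-8.5],[0,0,0,0,0,-8.5],[0,0,0,0,0,-8.5],[0,0,0,0,0,-8.5],[0,0,0,0,0,-8.5]],
])

```text
time_s: 23.7
eef_pos: [0.492, 0.0279, 0.1574]
tool_rot: [-179.8, 0.1, -136.1]
force: [-0.1, -0.0, -1.1]
grip_width: 0.131
```

Run:
```python
from h import *
slot(.1567,-148.8,off=(.0003,-.001))
```

```text
t 23.7 pos [0.492  0.0279 0.1574] force [-0.1 -0.  -1.1] | d mm [-0.1  0.1 -0.7] rot [  0.08   0.23 -12.75]
box-frame err x,y mm [ 0.3 -0.8] z 0.1574 rot [-1.798e+02  1.000e-01 -1.361e+02] F bx,by,z [ 0.1 -0.1 -1.1] grip 11.54
```

Call:
apply_moves([
  [[0,0,0,0,0,-6.4],[0,0,0,0,0,-6.4],[0,0,-0.0008,0,0.1,0],[0,0,0,0,0,0],[0,0,0,0,0,0]],
])

```text
time_s: 24.2
eef_pos: [0.4921, 0.0279, 0.1567]
tool_rot: [-179.8, 0.1, -148.2]
force: [-0.4, 0.4, 0.1]
grip_width: 0.134
```

Run:
```python
from h import *
slot(.1563,-148.8,off=(.0003,-.001))
p,d=camera('wrist');save('w15',p,5,(190,140,340,250))
```

```text
t 24.2 pos [0.4921 0.0279 0.1567] force [-0.4  0.4  0.1] | d mm [-0.2  0.1 -0.4] rot [ 0.1   0.13 -0.61]
box-frame err x,y mm [ 0.2 -0.8] z 0.1567 rot [-1.798e+02  1.000e-01 -1.482e+02] F bx,by,z [ 0.2 -0.5  0.1] grip 11.75
```

View pics/w15.png

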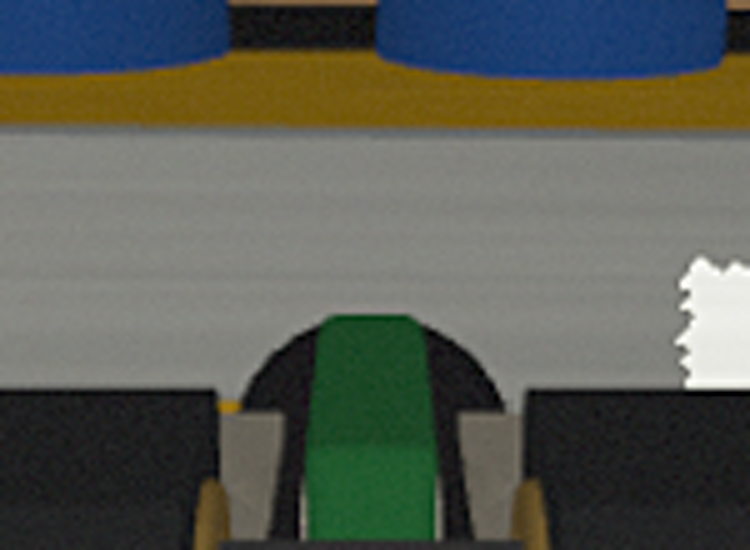

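Call:
apply_moves([
  [[0,0,-0.0006,0,0,-0.6],[0,0,-0.0006,0,0,0],[0,0,0,0,0,0],[0,0,0,0,0,0],[0,0,0,0,0,0]],
])

```text
time_s: 24.75
eef_pos: [0.4923, 0.028, 0.1563]
tool_rot: [-179.8, 0.1, -148.6]
force: [0.6, -0.4, -0.0]
grip_width: 0.138
```

Run:
```python
from h import *
slot(.1563,-148.8,off=(.0003,-.001))
```

```text
t 24.75 pos [0.4923 0.028  0.1563] force [ 0.6 -0.4 -0. ] | d mm [-0.4  0.   0. ] rot [ 0.1   0.17 -0.24]
box-frame err x,y mm [ 0.  -0.8] z 0.1563 rot [-1.798e+02  1.000e-01 -1.486e+02] F bx,by,z [-0.3  0.6 -0. ] grip 12.11
```

Call:
apply_moves([
  [[0,0,-0.0006,0,0,0],[0,0,-0.0006,0,0,0],[0,0,-0.0004,0,0,0],[0,0,0,0,0,0],[0,0,0,0,0,0]],
])

```text
time_s: 25.25
eef_pos: [0.4924, 0.028, 0.1562]
tool_rot: [-179.8, 0.1, -148.5]
force: [-0.1, -0.6, 0.7]
grip_width: 0.136
```

Call:
apply_moves([
  [[0,0,0,0,0,0],[0,0,0,0,0,0],[0,0,0,0,0,0],[0,0,0,0,0,0],[0,0,0,0,0,0]],
], claw=0)

```text
time_s: 25.75
eef_pos: [0.4925, 0.0279, 0.1557]
tool_rot: [-179.8, 0.1, -148.5]
force: [-0.2, 0.4, -0.1]
grip_width: 0.482
```

Call:
apply_moves([
  [[0,0,0.01,0,0,0],[0,0,0.02,0,0,0],[0,0,0.03,0,0,0],[0,0,0.04,0,0,0],[0,0,0.03,0,0,0]],
])

```text
time_s: 26.25
eef_pos: [0.4892, 0.0266, 0.2884]
tool_rot: [-179.9, -0.4, -148.5]
force: [0.7, 0.3, 0.7]
grip_width: 0.499
```

Call:
apply_moves([
  [[0.02,0.012,0.02,0,0,0],[0.02,0.012,0.02,0,0,0],[0.02,0.012,0.01,0,0,0],[0.02,0.012,0,0,0,0],[0,0,0,0,0,0]],
])

```text
time_s: 26.75
eef_pos: [0.5727, 0.0757, 0.3522]
tool_rot: [-179.7, 0.4, -148.5]
force: [-1.2, 0.3, -1.5]
grip_width: 0.5
```

Run:
```python
from h import *
s=get_state();print(s['time_s'],s['eef_pos'],s['force'])
cal=get_calibration('wrist');p,d=camera('wrist');save('w16',p,1.5);np.savez('w16.npz',p=p,d=d,T=cal['T'],K=cal['intrinsics'])
pc=cloud(cal,d);pi=p.astype(int)
m=(pi[...,1]>pi[...,0]+20)&(pi[...,1]>pi[...,2]+15)&(np.hypot(pc[...,0]-SL[0],pc[...,1]-SL[1])<.05)
q=pc[m]-BO;q=np.c_[q@bx,q@by,q[:,2]]*1e3;print(len(q),q.min(0),q.max(0))
t=q[q[:,2]>q[:,2].max()-8];print('top z',np.median(t[:,2]),cv2.minAreaRect(t[:,:2].astype(np.float32)))
p,d=camera('scene');save('s16',p,1.5);save('s16a',p,5,(190,150,310,260))
```

```text
26.75 [0.57271652 0.07569669 0.35219757] [-1.15841609  0.31343298 -1.45518832]
454 [ 42.98301456 -57.34329013 179.41480883] [ 79.61054363 -45.92801167 184.33997928]
top z 182.29014426395574 ((61.2762451171875, -51.51706314086914), (36.56051254272461, 11.33996295928955), 0.5617324113845825)
```

View pics/w16.png

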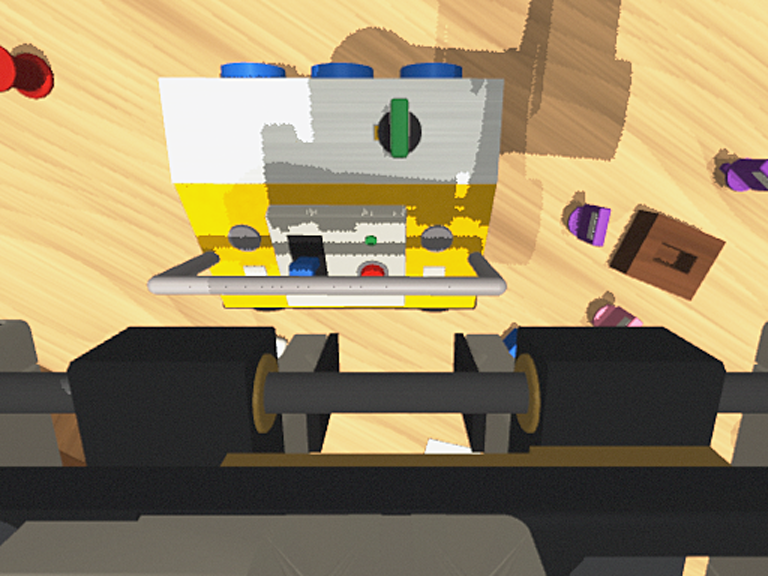

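View pics/s16a.png

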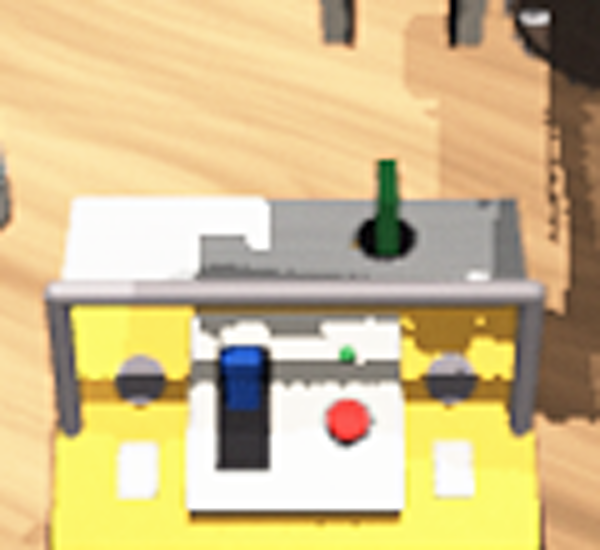

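```bash
python3 -c "
from bench import *
print(sign_off(), get_state()['time_s'])"
```

```text
the job is handed in; nothing more can be done
the job is handed in; nothing more can be done
```

The job is done and handed in at about 27 s of the 72 s allowed.

- **Button:** I pressed the red button in small steps until the blue lever dropped. The pressing force read about 20 to 22 N. That is above the 9 to 13 N you gave but below the 40 N limit, and I found no cause for it. The button then ran on nearly to full travel and sprang back.
- **Lever:** I pushed the lever back up with at most about 10 N. It stayed up in every picture after that.
- **Badge:** I lifted the green badge straight out of its stand, passed its T foot through the slot without any noticeable force, turned it 90°, lowered its collar onto the box and let go. The pink and purple look-alikes were not touched.

**Last checks**
- **Badge:** it stands upright with its top at 182 mm, as expected with the collar flat on the box. It is turned about 90° to the slot and sits within about 1.5 mm of the slot's centre.
- **Lever and gripper:** the lever is up, and the gripper is well clear of everything.
- **Things around it:** the ones visible in the last pictures look undisturbed. I did not measure their positions again, and I did not look at the whole scene once more before handing in.

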